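# Tidy the bathroom shelf

## Robot

A 6-joint arm with a two-finger parallel gripper is mounted at the origin on the work surface. World frame = base frame: x ahead of the robot, y to its left, z up, the work surface at z = 0. Lengths are in m, angles in rad, forces in N, time in s.
With the tool pointing down it reaches from about 0.3 to 0.775 m from the base axis. Payload 14.6 kg.
Tool frame: the origin (TCP) lies between the finger pads; the fingertips stand 8 mm ahead of it and the grasp point (between the pads) lies 11 mm behind it; z points along the fingers, y is the direction in which the jaws open and shut (so a half turn about z gives the same grasp; the last joint's range is limited). The gripper opens to 94 mm and grips with 3 to 60 N. Pads are 16 mm wide; open, the fingers measure 119 mm over their backs; the gripper's body (75 mm by 177 mm) begins 78 mm behind the grasp point.
Start: joints at [1.232, 0.3, 1.521, -0, 1.321, -0.067], TCP at [0.148, 0.53, 0.213] pointing down, gripper open.
Joint ranges: [-3.03, 3.03], [-0.79, 2.21], [0.23, 2.52], [-1.04, 4.18], [0, 3.07], [-2.55, 2.55]. Speed limits (rad/s): [2.22, 2.22, 2.57, 3.14, 3.14, 3.14].

## Interface

Orientations are given as [roll, pitch, yaw] about the fixed x, y, z axes, in that order (R = Rz(yaw) Ry(pitch) Rx(roll)).
In Python, from station import ctrl, viewer, workorder gives the robot as it stands.
- The arm moves only by the tool play_rows, never from a script. Its argument "commands" is a list of rows, each an object of numbers: "dx", "dy", "dz": the shift along the tool's x, y, z in m; "ax", "ay", "az": the turn, a rotation vector about the tool's x, y, z in degrees. In form: [{"dx": .., "dy": .., "dz": .., "ax": .., "ay": .., "az": ..}, ...]. A call has exactly 5 rows; each row shifts and turns the pose as measured when the row begins, along the tool's axes as they then stand; what a row does not reach is not made up. A row lasts 1/12 s, in which the tool goes at most 41.7 mm and 7.16 degrees, less where a joint would pass 70% of its speed; a pose out of reach is approached as far as the arm can. A call with a gripper value outside its range is refused whole. "claw" is the opening, from 0 (shut) to 1 (fully open), set as the call begins (left out, the last holds). The fingers move at their own pace and stop on an object; "squeeze" is the grip in N (left out, the last holds). Time passes only in rows, so rows that do not move let the fingers close, or fill a call up. It gives the time, the measured TCP pose, the force and the opening at its end, in the units of the state.
- ctrl.get_obs(): the state, without advancing time (a new reading comes with each control period).
- viewer.camera(name): name is "scene" or "top" or "wrist"; returns the picture (420x560x3 uint8, red, green, blue); there is no depth.
- viewer.camera_model(name): a dict with "K" (3x3 intrinsics, pixels), "pose" (4x4, takes a point from camera to world coordinates); the wrist camera has in their place "T_tool_cam" (4x4, takes a point from camera to tool coordinates, whose origin is the TCP and whose axes are the flange's). Camera axes: x right, y down, z forward; pixel columns grow to the right and rows downward; lengths in m; the calibration is good to about 2 mm. A picture is of the moment at which its call begins: read the wrist's pose just before it. camera_model takes no time and is no camera call.
- workorder.hand_in(): hands the job in, once; it reports no verdict.
The state is a dict: "time_s": time; "qpos": joint angles; "joint_vel": joint speeds; "tau": joint torques, N m; "ee_pos": TCP position; "eef_rot": TCP orientation; "force": force on the tool from outside, world axes, zero at the start; "moment": the same for the moment, N m; "grip_width": finger opening in m.
Only numpy, scipy, OpenCV 4.12 (cv2) and the standard library are available. Lean on these libraries where they do the work, as an engineer would, in place of code of your own. Each camera call takes 0.05 s, during which the arm holds its last target. There are 200 camera calls.

## Task

Sort the loose things on the shelf: both nail clippers go in the round dish, the hairbrush and the comb in the oblong tray, and the pill box in the square box. Set each one down gently, the same way up as it lies now, so that it lies flat on the bottom, not on another thing and not propped on a rim. Leave the soap pump and the dish of bobby pins where they stand.

Things in the scene. Friction and masses are not known exactly. Their poses are not given: they have to be found in the camera images.
- big_clipper_mid (a point): The larger of two stainless-steel nail clippers, 76 mm long, 16 mm wide, 14 mm high, 50 g. Its jaws point along +x. Lies flat; origin at its centre, half-way up (7 mm above what it lies on); x along its length, y across its width, z up.
- small_clipper_mid (a point): The smaller stainless-steel nail clipper, 54 mm long, 12 mm wide, 12 mm high, 25 g. Its jaws point along +x. Lies flat; origin at its centre, half-way up (6 mm above what it lies on); x along its length, y across its width, z up.
- brush_mid (a point): Small round-headed wooden hairbrush lying on its back, bristles up, 130 mm long, 60 g. The round head (48 mm across, its centre 41 mm from the origin along +x) stands 21 mm high with the bristles; the straight handle is 16 mm wide and 14 mm high and runs from the head to 65 mm along -x. Origin on the handle at half the brush's length, half-way up the handle (7 mm above what it lies on), a good place to grip across y; x along its length, z up.
- comb_mid (a point): Ivory plastic wide-tooth comb, 115 mm long, 26 mm wide over spine and teeth, 9 mm thick, 30 g. The teeth point along +y; it can be gripped across its full width. Lies flat; origin at its centre, half-way up (4.5 mm above what it lies on); x along its length, y across its width, z up.
- pillbox_mid (a point): Green plastic pill box with a row of four hinged, shut lids (they do not open), 100 mm long, 32 mm wide, 24 mm high, 60 g. Lies flat; origin at its centre, half-way up (12 mm above what it lies on); x along its length, y across its width, z up.
- dish: Round white ceramic dish, open on top, 140 mm across outside, flat inside floor about 122 mm across, rim 18 mm high, floor 5 mm thick. Does not move. Origin at the centre of its underside, on the shelf; z up.
- tray: Oblong pale wooden tray, open on top, 200 mm (x) by 150 mm (y) outside, 190 by 140 mm inside, rim 18 mm high, walls and floor 5 mm thick. Does not move. Origin at the centre of its underside, on the shelf; z up.
- box: Square white open-topped box, 125 by 125 mm outside, 115 by 115 mm inside, rim 30 mm high, walls and floor 5 mm thick. Does not move. Origin at the centre of its underside, on the shelf; z up.
- pump: Bystander: clear glass soap pump with steel top, 68 mm across, 160 mm high, its spout reaching 42 mm from the axis along -x. Origin at the centre of its underside.
- pin_dish: Bystander: small blue ceramic dish holding bobby pins, 84 mm across, 20 mm high. Origin at the centre of its underside.
Mind the look-alikes: they are no part of the job. Leave any turquoise look-alike of the part that bears big_clipper_mid alone.

How it is judged:
At the end, for the whole second after the job is handed in: Clippers within 55 mm of the dish centre, brush and comb inside the oblong tray, pill box inside the square box; each on that floor (height within 4 mm), upright within 0.1 rad, released, at rest; pump and pin dish upright and within 20 mm of their starts (horizontal distance between each of big_clipper_mid, small_clipper_mid and dish below 0.055 m and z of big_clipper_mid in the frame of dish between 0.008 and 0.016 m and angle between each of big_clipper_mid, small_clipper_mid, brush_mid, comb_mid, pillbox_mid, pump, pin_dish's own z axis and vertical below 0.1 rad and linear speed of each of big_clipper, small_clipper, brush, comb, pillbox below 0.02 m/s and angular speed of each of big_clipper, small_clipper, brush, comb, pillbox below 0.2 rad/s and z of small_clipper_mid in the frame of dish between 0.007 and 0.015 m and x of brush_mid in the frame of tray between -0.095 and 0.095 m and y of brush_mid in the frame of tray between -0.07 and 0.07 m and z of brush_mid in the frame of tray between 0.008 and 0.016 m and x of comb_mid in the frame of tray between -0.095 and 0.095 m and y of comb_mid in the frame of tray between -0.07 and 0.07 m and z of comb_mid in the frame of tray between 0.0055 and 0.0135 m and x of pillbox_mid in the frame of box between -0.0575 and 0.0575 m and y of pillbox_mid in the frame of box between -0.0575 and 0.0575 m and z of pillbox_mid in the frame of box between 0.013 and 0.021 m and distance of each of pump, pin_dish from where it was at the start of the episode below 0.02 m); the robot touches nothing.
It fails at once if a sorted thing is dropped or thrown (faster than 0.7 m/s out of the fingers) ((linear speed of big_clipper above 0.7 m/s and contact force between the fingers and big_clipper below 0.02 N) or (linear speed of small_clipper above 0.7 m/s and contact force between the fingers and small_clipper below 0.02 N) or (linear speed of brush above 0.7 m/s and contact force between the fingers and brush below 0.02 N) or (linear speed of comb above 0.7 m/s and contact force between the fingers and comb below 0.02 N) or (linear speed of pillbox above 0.7 m/s and contact force between the fingers and pillbox below 0.02 N)).
It fails at once if the glass soap pump is pushed more than 20 mm or tipped (distance of pump from where it was at the start of the episode above 0.02 m or angle between pump's own z axis and vertical above 0.25 rad).
It fails at once if the dish of bobby pins is pushed more than 20 mm or tipped (distance of pin_dish from where it was at the start of the episode above 0.02 m or angle between pin_dish's own z axis and vertical above 0.25 rad).
It also fails if it takes over 125 s, if anything falls off the work surface, if the arm or the gripper's body presses on something with over 40 N, if the wrist force passes 120 N, or if a joint passes its speed limit or range.

## Working session

There is one attempt and no reset: what is moved stays moved. The work goes in short steps, Python scripts to look and compute and a tool call to move; the robot and the scene stay as the last step left them, time stands still between calls to the robot, and variables do not carry over. Pictures are saved under pics/ and viewed, about 12 in all and at most 16, crops included, and the job is handed in when it is done.

Besides the shell and the picture viewer there is one more tool, called after "Call:" as name(argument=value, ...) on one line, values as JSON. play_rows: Moves the arm, as the interface text tells. Its arguments: {"type":"object","properties":{"commands":{"type":"array","items":{"type":"object","properties":{"dx":{"type":"number"},"dy":{"type":"number"},"dz":{"type":"number"},"ax":{"type":"number"},"ay":{"type":"number"},"az":{"type":"number"}}}},"claw":{"type":"number"},"squeeze":{"type":"number"}},"required":["commands"]}

```bash
mkdir -p pics; ls
python3 - <<'E'
from station import ctrl, viewer
import cv2
print(ctrl.get_obs())
for n in("top","scene"):
    im=viewer.camera(n); cv2.imwrite(f"pics/{n}0.png",im[:,:,::-1]); print(viewer.camera_model(n))
print(viewer.camera_model("wrist"))
E
```

```text
pics
{'time_s': 0.0, 'qpos': array([ 1.23241317e+00,  3.00509498e-01,  1.52158427e+00,  1.06161654e-05,
        1.32072601e+00, -6.66001842e-02]), 'joint_vel': array([-0.00169131, -0.00053585,  0.00057842, -0.00060228, -0.00039489,
        0.00049339]), 'tau': array([ 6.50967522e-04, -5.31794250e+01, -3.52739525e+01,  7.08467234e-02,
        2.42924545e-02, -8.16665647e-05]), 'ee_pos': array([0.14756025, 0.52956363, 0.21286392]), 'eef_rot': array([-3.14036893e+00, -9.19263962e-05,  2.86980699e+00]), 'force': array([-0.0869938 , -0.39250274, -0.29242693]), 'moment': array([ 0.03359636, -0.03801884, -0.0094492 ]), 'grip_width': 0.09419448342545331}
{'K': array([[436.427327  ,   0.        , 279.80383727],
       [  0.        , 436.427327  , 210.46385127],
       [  0.        ,   0.        ,   1.        ]]), 'pose': array([[-0.00590463, -0.98457278,  0.17487588,  0.33124181],
       [-0.99980238,  0.00913227,  0.01765778, -0.00532391],
       [-0.01898239, -0.17473706, -0.98443214,  1.20650409],
       [ 0.        ,  0.        ,  0.        ,  1.        ]])}
{'K': array([[420.68887173,   
[... 201 characters left out ...]
      [ 0.59488243, -0.47812304,  0.64615265, -0.60967436],
       [ 0.00527895, -0.8015185 , -0.59794667,  0.61207312],
       [ 0.        ,  0.        ,  0.        ,  1.        ]])}
{'K': array([[296.72197927,   0.        , 277.69846487],
       [  0.        , 296.72197927, 215.29317169],
       [  0.        ,   0.        ,   1.        ]]), 'T_tool_cam': array([[ 3.57427343e-04, -9.69565084e-01, -2.44833454e-01,
         7.06215898e-02],
       [ 9.99999480e-01,  5.80368874e-04, -8.38440319e-04,
        -1.54681235e-04],
       [ 9.55016174e-04, -2.44833027e-01,  9.69564787e-01,
        -1.71812310e-01],
       [ 0.00000000e+00,  0.00000000e+00,  0.00000000e+00,
         1.00000000e+00]])}
```

View pics/top0.png

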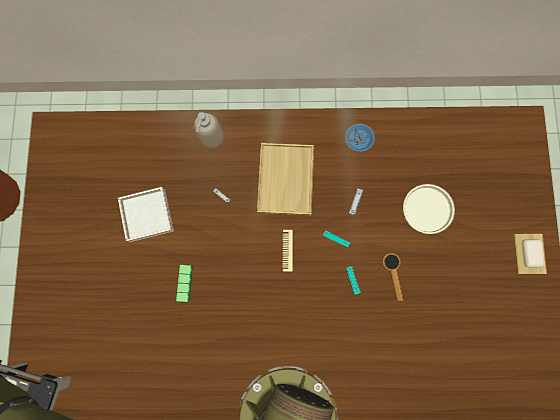

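View pics/scene0.png

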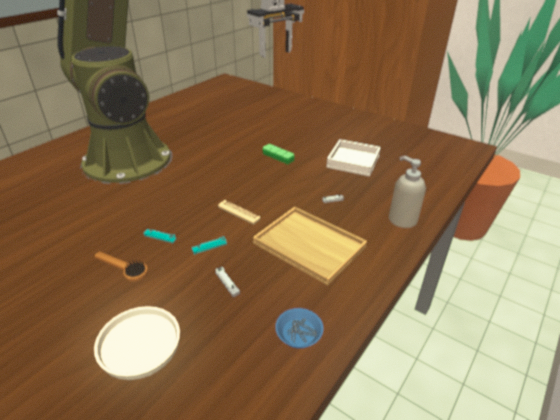

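The top view shows all the parts in pixels: tray (286,179), dish (428,209), box (146,214), pump (208,130), pin dish (360,137), small clipper (221,195), big clipper (356,201), comb (288,251), pill box (184,283) and brush (391–399, 262–300). The turquoise things are decoys. The scene view agrees with this.

```bash
cat > h.py <<'E'
import numpy as np, cv2
from scipy.spatial.transform import Rotation as R
from station import ctrl, viewer
def tool():
    o=ctrl.get_obs(); T=np.eye(4); T[:3,:3]=R.from_euler('xyz',o['eef_rot']).as_matrix(); T[:3,3]=o['ee_pos']; return T
def cam(n):
    m=viewer.camera_model(n); P=m['pose'] if 'pose' in m else tool()@m['T_tool_cam']; return m['K'],P
def cast(uv,K,P,z):
    uv=np.atleast_2d(uv).astype(float); d=np.c_[uv,np.ones(len(uv))]@np.linalg.inv(K).T@P[:3,:3].T
    return (P[:3,3]+d*((z-P[2,3])/d[:,2])[:,None])[:,:2]
def rect(mask,K,P,z,roi=None):
    if roi:
        m=np.zeros_like(mask); a,b,c,d=roi; m[b:d,a:c]=mask[b:d,a:c]; mask=m
    cs=cv2.findContours(mask,cv2.RETR_EXTERNAL,cv2.CHAIN_APPROX_NONE)[0]
    if not cs: return None
    c=max(cs,key=len)
    w=cast(c[:,0],K,P,z); (x,y),(a,b),t=cv2.minAreaRect((w*1000).astype(np.float32))
    if a<b: a,b,t=b,a,t+90
    return np.round([x,y,a,b,(t+90)%180-90],1), c[:,0].mean(0).round(), w
E
python3 - <<'E'
from h import *
im=cv2.imread('pics/top0.png'); hsv=cv2.cvtColor(im,cv2.COLOR_BGR2HSV); h,s,v=cv2.split(hsv); K,P=cam('top')
g=((h>45)&(h<75)&(s>90)).astype(np.uint8); grey=((s<70)&(v>110)).astype(np.uint8)
light=((s<110)&(v>150)).astype(np.uint8)
dark=((v<45)).astype(np.uint8)
org=((h>4)&(h<16)&(s>150)&(v>130)).astype(np.uint8); blue=((h>95)&(h<120)&(s>80)).astype(np.uint8)
wood=((v>160)&(h>10)&(h<30)).astype(np.uint8)
for n,m,z,roi in [('small',grey,.006,(205,180,240,210)),('big',grey,.007,(340,182,372,222)),('pill',g,.024,(165,255,200,310)),
 ('comb',light,.005,(275,222,300,280)),('head',dark,.018,(375,245,408,276)),('handle',org,.01,(385,272,410,305)),
 ('box',light,.03,(105,175,185,250)),('dish',light,.018,(395,175,465,245)),('tray',wood,.018,(245,130,325,222)),('pin',blue,.02,(335,115,385,160)),('pump',grey,.0,(185,105,230,155))]:
    r=rect(m,K,P,z,roi); print(n,r and r[:2])
for uv,n in [((396,300),'handle end'),((391,262),'head'),((209,138),'pump base')]: print(n,cast(uv,K,P,.012))
big=cv2.resize(im[170:315,100:470],None,fx=2.1,fy=2.1,interpolation=cv2.INTER_CUBIC); cv2.imwrite('pics/crop0.png',big)
E
```

```text
small (array([589.6, 181. ,  55.5,  12.1,  50.2]), array([221., 195.]))
big (array([ 568.7, -196. ,   76.3,   17.6,  -20.9]), array([356., 201.]))
pill (array([347.8, 274.9,  96.9,  35.7,  -3.9]), array([185., 281.]))
comb (array([434.4,  -3. , 110.1,  27.4,  -0.6]), array([287., 250.]))
head (array([ 395.8, -280.2,   33.4,   23.2,   43.5]), array([390., 263.]))
handle (array([ 321.4, -292.4,   37.5,    2.6,   11.3]), array([395., 291.]))
box (array([536.7, 388.5, 131.4, 125. , -76.1]), array([144., 213.]))
dish (array([ 544.2, -392.3,  139. ,  137. ,  -46.8]), array([428., 209.]))
tray (array([ 6.358e+02,  1.000e-01,  1.998e+02,  1.512e+02, -3.100e+00]), array([285., 178.]))
pin (array([ 751.7, -212.8,   77.7,   73.6,   -1.9]), array([359., 138.]))
pump (array([797.1, 227.2,  86.2,  76.3,  59.1]), array([207., 128.]))
handle end [[ 0.2978203 -0.2926803]]
head [[ 0.39878719 -0.28446363]]
pump base [[0.75683425 0.21837077]]
```

View pics/crop0.png

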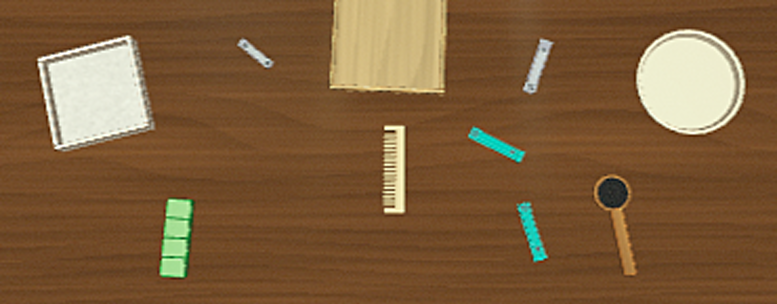

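Measured sizes agree with the given ones: the clippers come out at 55.5×12 and 76×17.6 mm, the tray at 200×151, and the dish at 138. The crop confirms the angles. Next I'll write a planning helper and go to the pill box.

```bash
cat >> h.py <<'E'
def plan(*wps, start=None):
    """print tool-frame steps for waypoints (x,y,z in m, yaw deg); turn spread over the rows"""
    T=tool() if start is None else None
    if T is None:
        p=np.array(start[:3]); yaw=start[3]
    else: p=T[:3,3]; yaw=np.degrees(np.arctan2(T[1,0],T[0,0])); print('at',p.round(4),round(yaw,1),'tilt',np.degrees(np.arccos(-T[2,2])).round(2))
    for w in wps:
        d=np.array(w[:3])-p; dy=(w[3]-yaw+180)%360-180
        n=max(1,int(np.ceil(max(np.linalg.norm(d)/.0405,abs(dy)/7.0)))); out=[]
        for i in range(n):
            a=np.radians(yaw+dy*i/n); c,s=np.cos(a),np.sin(a); e=d/n
            out.append('dx %.4f dy %.4f dz %.4f az %.2f'%(c*e[0]+s*e[1],s*e[0]-c*e[1],-e[2],-dy/n))
        print('->',w,n,'rows'); print('\n'.join(out)); p=np.array(w[:3]); yaw=w[3]
        q1=np.degrees(np.arctan2(p[1],p[0])); print('q6',round((q1+90-yaw+180)%360-180,0),'r',np.hypot(*p[:2]).round(3))
E
python3 -c "
from h import *
plan((.348,.275,.16,176))"
```

```text
at [0.1476 0.5296 0.2129] 164.4 tilt 0.06
-> (0.348, 0.275, 0.16, 176) 9 rows
dx -0.0290 dy -0.0213 dz 0.0059 az -1.29
dx -0.0286 dy -0.0219 dz 0.0059 az -1.29
dx -0.0281 dy -0.0226 dz 0.0059 az -1.29
dx -0.0275 dy -0.0232 dz 0.0059 az -1.29
dx -0.0270 dy -0.0238 dz 0.0059 az -1.29
dx -0.0265 dy -0.0244 dz 0.0059 az -1.29
dx -0.0259 dy -0.0250 dz 0.0059 az -1.29
dx -0.0254 dy -0.0256 dz 0.0059 az -1.29
dx -0.0248 dy -0.0261 dz 0.0059 az -1.29
q6 -48.0 r 0.444
```

Call:
play_rows(commands=[{"dx":-0.029,"dy":-0.021,"dz":0.006,"az":-1.3},{"dx":-0.029,"dy":-0.022,"dz":0.006,"az":-1.3},{"dx":-0.028,"dy":-0.023,"dz":0.006,"az":-1.3},{"dx":-0.0275,"dy":-0.023,"dz":0.006,"az":-1.3},{"dx":-0.027,"dy":-0.024,"dz":0.006,"az":-1.3}], claw=0.8, squeeze=15)

```text
validation failed for argument at $.co...
```

Call:
play_rows(commands=[{"dx":-0.0265,"dy":-0.0245,"dz":0.006,"az":-1.3},{"dx":-0.026,"dy":-0.025,"dz":0.006,"az":-1.3},{"dx":-0.0255,"dy":-0.0255,"dz":0.006,"az":-1.3},{"dx":-0.025,"dy":-0.026,"dz":0.006,"az":-1.3},{}])

```text
validation failed for argument at $.co...
```

Run:
```python
from h import *
K,P=cam('wrist'); im=viewer.camera('wrist')[:,:,::-1]; cv2.imwrite('pics/w1.png',im)
h,s,v=cv2.split(cv2.cvtColor(im,cv2.COLOR_BGR2HSV))
g=((h>45)&(h<75)&(s>90)).astype(np.uint8); r=rect(g,K,P,.024); print(r[:2]); plan()
```

```text
(array([340.4, 283.3,  68.1,  43.4,  -4. ]), array([155., 373.]))
at [0.1476 0.5296 0.213 ] 164.4 tilt 0.05
```

View pics/w1.png

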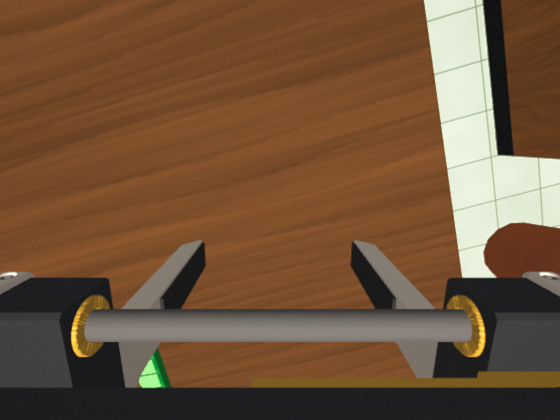

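The calls were refused because each row needs all six fields, so the arm hasn't moved. The wrist picture shows the fingertips at (205,250) and (352,250), with the pill box only peeking in at (155,373).

Call:
play_rows(commands=[{"dx":-0.029,"dy":-0.021,"dz":0.006,"ax":0,"ay":0,"az":-1.3},{"dx":-0.029,"dy":-0.022,"dz":0.006,"ax":0,"ay":0,"az":-1.3},{"dx":-0.028,"dy":-0.023,"dz":0.006,"ax":0,"ay":0,"az":-1.3},{"dx":-0.0275,"dy":-0.023,"dz":0.006,"ax":0,"ay":0,"az":-1.3},{"dx":-0.027,"dy":-0.024,"dz":0.006,"ax":0,"ay":0,"az":-1.3}], claw=0.8, squeeze=15)

```text
time_s: 0.57
ee_pos: [0.2592, 0.3864, 0.1811]
eef_rot: [-3.141, -0.001, 2.996]
force: [0.4, 0.5, 0.3]
grip_width: 0.075
```

Call:
play_rows(commands=[{"dx":-0.0265,"dy":-0.0245,"dz":0.006,"ax":0,"ay":0,"az":-1.3},{"dx":-0.026,"dy":-0.025,"dz":0.006,"ax":0,"ay":0,"az":-1.3},{"dx":-0.0255,"dy":-0.0255,"dz":0.006,"ax":0,"ay":0,"az":-1.3},{"dx":-0.025,"dy":-0.026,"dz":0.006,"ax":0,"ay":0,"az":-1.3},{"dx":0,"dy":0,"dz":0,"ax":0,"ay":0,"az":0}])

```text
time_s: 0.98
ee_pos: [0.3553, 0.2643, 0.1548]
eef_rot: [-3.14, -0.002, 3.09]
force: [-0.2, 0.8, -1.0]
grip_width: 0.0749
```

Run:
```python
from h import *
K,P=cam('wrist'); im=viewer.camera('wrist')[:,:,::-1]; cv2.imwrite('pics/w2.png',im)
h,s,v=cv2.split(cv2.cvtColor(im,cv2.COLOR_BGR2HSV))
g=((h>45)&(h<75)&(s>90)).astype(np.uint8); r=rect(g,K,P,.024); print(r[:2]); plan((.348,.275,.012,176))
```

```text
(array([344.4, 276.2,  98.1,  31.5,  -3.8]), array([290., 189.]))
at [0.3542 0.2659 0.1553] 177.0 tilt 0.12
-> (0.348, 0.275, 0.012, 176) 4 rows
dx 0.0017 dy 0.0022 dz 0.0358 az 0.24
dx 0.0017 dy 0.0022 dz 0.0358 az 0.24
dx 0.0017 dy 0.0022 dz 0.0358 az 0.24
dx 0.0017 dy 0.0022 dz 0.0358 az 0.24
q6 -48.0 r 0.444
```

View pics/w2.png

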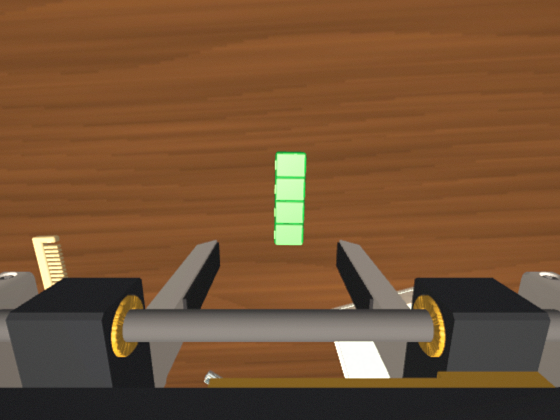

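The wrist view shows the pill box at (290,195), 98×31.5 mm, at world (344, 276) mm, which agrees with the top view. I'll descend.

Call:
play_rows(commands=[{"dx":0.004,"dy":0.005,"dz":0.036,"ax":0,"ay":0,"az":0.8},{"dx":0.004,"dy":0.004,"dz":0.036,"ax":0,"ay":0,"az":0},{"dx":0.001,"dy":0.001,"dz":0.036,"ax":0,"ay":0,"az":0},{"dx":0,"dy":0,"dz":0.02,"ax":0,"ay":0,"az":0},{"dx":0,"dy":0,"dz":0.006,"ax":0,"ay":0,"az":0}])

```text
time_s: 1.45
ee_pos: [0.3459, 0.2806, 0.0198]
eef_rot: [3.137, 0.005, 3.071]
force: [-0.5, -0.7, -1.1]
grip_width: 0.0752
```

Call:
play_rows(commands=[{"dx":0,"dy":0,"dz":0,"ax":0,"ay":0,"az":0},{"dx":0,"dy":0,"dz":0,"ax":0,"ay":0,"az":0},{"dx":0,"dy":0,"dz":0,"ax":0,"ay":0,"az":0},{"dx":0,"dy":0,"dz":0,"ax":0,"ay":0,"az":0},{"dx":0,"dy":0,"dz":0,"ax":0,"ay":0,"az":0}])

```text
time_s: 1.87
ee_pos: [0.3457, 0.2832, 0.0227]
eef_rot: [3.135, 0.006, 3.073]
force: [0.3, -0.3, 0.1]
grip_width: 0.0756
```

Call:
play_rows(commands=[{"dx":0,"dy":-0.005,"dz":0.006,"ax":0.3,"ay":0.3,"az":0},{"dx":0,"dy":-0.002,"dz":0.004,"ax":0,"ay":0,"az":0},{"dx":0,"dy":0,"dz":0.001,"ax":0,"ay":0,"az":0},{"dx":0,"dy":0,"dz":0,"ax":0,"ay":0,"az":0},{"dx":0,"dy":0,"dz":0,"ax":0,"ay":0,"az":0}])

```text
time_s: 2.28
ee_pos: [0.3464, 0.2759, 0.0124]
eef_rot: [3.139, 0.004, 3.073]
force: [-0.2, -0.2, -0.0]
grip_width: 0.0755
```

Call:
play_rows(commands=[{"dx":0,"dy":0,"dz":0,"ax":0,"ay":0,"az":0},{"dx":0,"dy":0,"dz":0,"ax":0,"ay":0,"az":0},{"dx":0,"dy":0,"dz":0,"ax":0,"ay":0,"az":0},{"dx":0,"dy":0,"dz":0,"ax":0,"ay":0,"az":0},{"dx":0,"dy":0,"dz":0,"ax":0,"ay":0,"az":0}], claw=0)

```text
time_s: 2.7
ee_pos: [0.3464, 0.2759, 0.0125]
eef_rot: [3.139, 0.004, 3.073]
force: [0.1, -0.3, 1.1]
grip_width: 0.0454
```

Call:
play_rows(commands=[{"dx":0,"dy":0,"dz":0,"ax":0,"ay":0,"az":0},{"dx":0,"dy":0,"dz":0,"ax":0,"ay":0,"az":0},{"dx":0,"dy":0,"dz":0,"ax":0,"ay":0,"az":0},{"dx":0,"dy":0,"dz":0,"ax":0,"ay":0,"az":0},{"dx":0,"dy":0,"dz":0,"ax":0,"ay":0,"az":0}])

```text
time_s: 3.12
ee_pos: [0.3465, 0.276, 0.0125]
eef_rot: [3.139, 0.004, 3.073]
force: [-0.3, 0.0, 0.2]
grip_width: 0.0316
```

Call:
play_rows(commands=[{"dx":0,"dy":0,"dz":-0.02,"ax":0,"ay":0,"az":0},{"dx":0,"dy":0,"dz":-0.03,"ax":0,"ay":0,"az":0},{"dx":0,"dy":0,"dz":-0.03,"ax":0,"ay":0,"az":0},{"dx":0,"dy":0,"dz":-0.02,"ax":0,"ay":0,"az":0},{"dx":0,"dy":0,"dz":0,"ax":0,"ay":0,"az":0}])

```text
time_s: 3.53
ee_pos: [0.3448, 0.2748, 0.1151]
eef_rot: [-3.141, -0.0, 3.073]
force: [0.1, 0.4, 0.0]
grip_width: 0.0319
```

```bash
python3 -c "
from h import *
print(ctrl.get_obs()['grip_width']);plan((.538,.391,.12,194))"
```

```text
0.0318979658785088
at [0.3448 0.2748 0.1151] 176.0 tilt 0.03
-> (0.538, 0.391, 0.12, 194) 6 rows
dx -0.0308 dy 0.0215 dz -0.0008 az -2.99
dx -0.0319 dy 0.0199 dz -0.0008 az -2.99
dx -0.0329 dy 0.0182 dz -0.0008 az -2.99
dx -0.0338 dy 0.0165 dz -0.0008 az -2.99
dx -0.0346 dy 0.0147 dz -0.0008 az -2.99
dx -0.0353 dy 0.0129 dz -0.0008 az -2.99
q6 -68.0 r 0.665
```

Gripped at 31.9 mm, which matches the 32 mm width. Now I'll carry it over the box and look.

Call:
play_rows(commands=[{"dx":-0.031,"dy":0.0215,"dz":0,"ax":0,"ay":0,"az":-3},{"dx":-0.032,"dy":0.02,"dz":0,"ax":0,"ay":0,"az":-3},{"dx":-0.033,"dy":0.018,"dz":0,"ax":0,"ay":0,"az":-3},{"dx":-0.034,"dy":0.0165,"dz":0,"ax":0,"ay":0,"az":-3},{"dx":-0.0345,"dy":0.0145,"dz":0,"ax":0,"ay":0,"az":-3}])

```text
time_s: 3.95
ee_pos: [0.5063, 0.3722, 0.1109]
eef_rot: [-3.14, -0.004, -2.938]
force: [-0.1, -1.4, -1.0]
grip_width: 0.0317
```

Call:
play_rows(commands=[{"dx":-0.02,"dy":0.009,"dz":0,"ax":0,"ay":0,"az":-2},{"dx":-0.006,"dy":0.002,"dz":0,"ax":0,"ay":0,"az":0},{"dx":0,"dy":0,"dz":0,"ax":0,"ay":0,"az":0},{"dx":0,"dy":0,"dz":0,"ax":0,"ay":0,"az":0},{"dx":0,"dy":0,"dz":0,"ax":0,"ay":0,"az":0}])

```text
time_s: 4.37
ee_pos: [0.5329, 0.3899, 0.1009]
eef_rot: [-3.138, -0.011, -2.899]
force: [-0.2, -0.7, -1.0]
grip_width: 0.0318
```

Run:
```python
from h import *
K,P=cam('wrist'); im=viewer.camera('wrist')[:,:,::-1]; cv2.imwrite('pics/w3.png',im); plan((.538,.391,.12,194))
```

```text
at [0.5327 0.3898 0.1009] -166.1 tilt 0.69
-> (0.538, 0.391, 0.12, 194) 1 rows
dx -0.0054 dy -0.0001 dz -0.0191 az -0.11
q6 -68.0 r 0.665
```

View pics/w3.png

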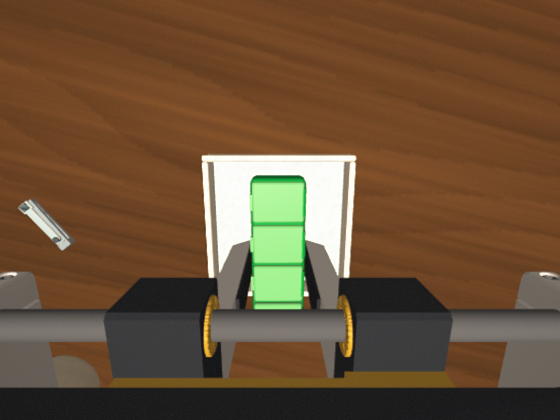

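The box rim runs from (203,157) to (355,157), square with the tool, and the pill box is centred at column 278. I'll check the lengthwise fit.

```bash
cat >> h.py <<'E'
def level():
    T=tool(); z=T[:3,:3].T@np.array([0,0,-1.]); return np.degrees(np.cross([0,0,1.],z)).round(2)
E
python3 - <<'E'
from h import *
K,P=cam('wrist'); T=tool()
def tl(uv,z):
    w=np.c_[cast(uv,K,P,z),[[z]]]; return ((w-T[:3,3])@T[:3,:3])[0].round(4)
print('rim far outer',tl((279,155),.03),'L',tl((204,158),.03),'R',tl((354,158),.03)); print('pill far',tl((278,177),.112), level())
E
```

```text
rim far outer [0.0594 0.0006 0.0716] L [ 0.057  -0.0599  0.0718] R [0.0571 0.0611 0.0714]
pill far [ 0.0515 -0.0002 -0.0105] [-0.22 -0.66  0.  ]
```

Call:
play_rows(commands=[{"dx":-0.0045,"dy":0.0,"dz":0.015,"ax":-0.2,"ay":-0.6,"az":0},{"dx":0,"dy":0,"dz":0.02,"ax":0,"ay":0,"az":0},{"dx":0,"dy":0,"dz":0.015,"ax":0,"ay":0,"az":0},{"dx":0,"dy":0,"dz":0.005,"ax":0,"ay":0,"az":0},{"dx":0,"dy":0,"dz":0,"ax":0,"ay":0,"az":0}])

```text
time_s: 4.83
ee_pos: [0.5352, 0.39, 0.0464]
eef_rot: [3.141, 0.002, -2.9]
force: [0.7, 1.1, -1.1]
grip_width: 0.0321
```

```bash
python3 -c "
from h import *
print(level()); plan((.5375,.391,.0185,194))"
```

```text
[ 0.05  0.14 -0.  ]
at [0.5352 0.39   0.0464] -166.1 tilt 0.14
-> (0.5375, 0.391, 0.0185, 194) 1 rows
dx -0.0025 dy 0.0005 dz 0.0279 az -0.15
q6 -68.0 r 0.665
```

Call:
play_rows(commands=[{"dx":-0.002,"dy":0.0,"dz":0.01,"ax":0,"ay":0,"az":0},{"dx":0,"dy":0,"dz":0.01,"ax":0,"ay":0,"az":0},{"dx":0,"dy":0,"dz":0.006,"ax":0,"ay":0,"az":0},{"dx":0,"dy":0,"dz":0.001,"ax":0,"ay":0,"az":0},{"dx":0,"dy":0,"dz":0,"ax":0,"ay":0,"az":0}])

```text
time_s: 5.25
ee_pos: [0.5377, 0.3908, 0.0195]
eef_rot: [3.14, 0.005, -2.9]
force: [0.2, 0.0, -0.5]
grip_width: 0.0319
```

Call:
play_rows(commands=[{"dx":0,"dy":0.0,"dz":0.002,"ax":0,"ay":0.2,"az":0},{"dx":0,"dy":0,"dz":0.001,"ax":0,"ay":0,"az":0},{"dx":0,"dy":0,"dz":0,"ax":0,"ay":0,"az":0},{"dx":0,"dy":0,"dz":0,"ax":0,"ay":0,"az":0},{"dx":0,"dy":0,"dz":0,"ax":0,"ay":0,"az":0}])

```text
time_s: 5.67
ee_pos: [0.5385, 0.3914, 0.0184]
eef_rot: [3.139, 0.003, -2.9]
force: [0.9, 0.1, -2.0]
grip_width: 0.0319
```

Call:
play_rows(commands=[{"dx":0,"dy":0.0,"dz":0,"ax":0,"ay":0,"az":0},{"dx":0,"dy":0,"dz":0,"ax":0,"ay":0,"az":0},{"dx":0,"dy":0,"dz":0,"ax":0,"ay":0,"az":0},{"dx":0,"dy":0,"dz":0,"ax":0,"ay":0,"az":0},{"dx":0,"dy":0,"dz":0,"ax":0,"ay":0,"az":0}], claw=0.55)

```text
time_s: 6.08
ee_pos: [0.5388, 0.3916, 0.0189]
eef_rot: [3.139, 0.004, -2.9]
force: [0.2, -0.3, -1.0]
grip_width: 0.0511
```

Call:
play_rows(commands=[{"dx":0,"dy":0,"dz":-0.01,"ax":0,"ay":0,"az":0},{"dx":0,"dy":0,"dz":-0.03,"ax":0,"ay":0,"az":0},{"dx":0,"dy":0,"dz":-0.035,"ax":0,"ay":0,"az":0},{"dx":0,"dy":0,"dz":-0.035,"ax":0,"ay":0,"az":0},{"dx":0,"dy":0,"dz":-0.01,"ax":0,"ay":0,"az":0}])

```text
time_s: 6.5
ee_pos: [0.5368, 0.39, 0.142]
eef_rot: [3.141, -0.003, -2.9]
force: [-0.1, 0.9, 0.6]
grip_width: 0.052
```

```bash
python3 -c "
from h import *
print(level()); plan((.5895,.181,.13,230))"
```

```text
[ 0.03 -0.15  0.  ]
at [0.5368 0.39   0.142 ] -166.2 tilt 0.15
-> (0.5895, 0.181, 0.13, 230) 6 rows
dx -0.0002 dy -0.0359 dz 0.0020 az -6.03
dx 0.0036 dy -0.0357 dz 0.0020 az -6.03
dx 0.0073 dy -0.0352 dz 0.0020 az -6.03
dx 0.0110 dy -0.0342 dz 0.0020 az -6.03
dx 0.0145 dy -0.0329 dz 0.0020 az -6.03
dx 0.0179 dy -0.0312 dz 0.0020 az -6.03
q6 -123.0 r 0.617
```

Call:
play_rows(commands=[{"dx":0,"dy":-0.036,"dz":0.002,"ax":0,"ay":0,"az":-6},{"dx":0.0035,"dy":-0.0355,"dz":0.002,"ax":0,"ay":0,"az":-6},{"dx":0.0075,"dy":-0.035,"dz":0.002,"ax":0,"ay":0,"az":-6},{"dx":0.011,"dy":-0.034,"dz":0.002,"ax":0,"ay":0,"az":-6},{"dx":0.0145,"dy":-0.033,"dz":0.002,"ax":0,"ay":0,"az":-6}])

```text
time_s: 6.92
ee_pos: [0.5814, 0.2177, 0.14]
eef_rot: [-3.14, 0.01, -2.35]
force: [1.2, 0.1, 1.3]
grip_width: 0.0519
```

Call:
play_rows(commands=[{"dx":0.012,"dy":-0.022,"dz":0,"ax":0,"ay":0,"az":-4},{"dx":0.003,"dy":-0.005,"dz":0,"ax":0,"ay":0,"az":0},{"dx":0,"dy":0,"dz":0,"ax":0,"ay":0,"az":0},{"dx":0,"dy":0,"dz":0,"ax":0,"ay":0,"az":0},{"dx":0,"dy":0,"dz":0,"ax":0,"ay":0,"az":0}])

```text
time_s: 7.33
ee_pos: [0.5919, 0.1816, 0.1416]
eef_rot: [-3.139, 0.011, -2.281]
force: [1.1, 0.5, -0.6]
grip_width: 0.0517
```

Run:
```python
from h import *
K,P=cam('wrist'); im=viewer.camera('wrist')[:,:,::-1]; cv2.imwrite('pics/w4.png',im)
h,s,v=cv2.split(cv2.cvtColor(im,cv2.COLOR_BGR2HSV))
g=((s<60)&(v>120)).astype(np.uint8); r=rect(g,K,P,.008,(225,100,335,290)); print(r and r[:2]); print(ctrl.get_obs()['qpos'][5],level()); plan((.5895,.181,.01,230))
```

```text
(array([588.9, 180.6,  53.2,  11.9,  50.9]), array([280., 206.]))
-2.196374370687039 [-0.17  0.61  0.  ]
at [0.5918 0.1819 0.1416] -130.6 tilt 0.64
-> (0.5895, 0.181, 0.01, 230) 4 rows
dx 0.0005 dy 0.0003 dz 0.0329 az -0.16
dx 0.0005 dy 0.0003 dz 0.0329 az -0.16
dx 0.0005 dy 0.0003 dz 0.0329 az -0.16
dx 0.0005 dy 0.0003 dz 0.0329 az -0.16
q6 -123.0 r 0.617
```

View pics/w4.png

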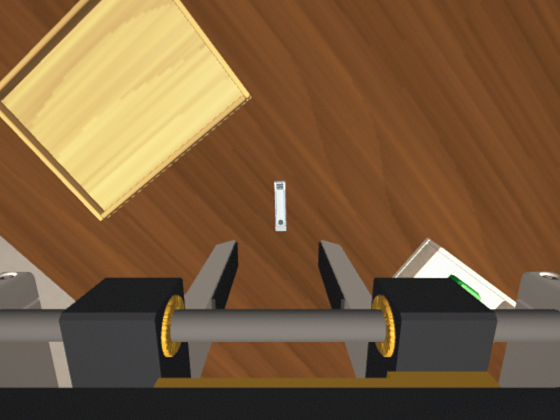

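The small clipper is at (280,206), centred between the fingers at world (589, 181) mm, and both views agree. The pill box is visible in its box. I'll descend and grip.

Call:
play_rows(commands=[{"dx":0.002,"dy":0,"dz":0.035,"ax":-0.2,"ay":0.6,"az":0},{"dx":0,"dy":0,"dz":0.035,"ax":0,"ay":0,"az":0},{"dx":0,"dy":0,"dz":0.03,"ax":0,"ay":0,"az":0},{"dx":0,"dy":0,"dz":0.015,"ax":0,"ay":0,"az":0},{"dx":0,"dy":0,"dz":0,"ax":0,"ay":0,"az":0}])

```text
time_s: 7.8
ee_pos: [0.5905, 0.1879, 0.0246]
eef_rot: [-3.139, 0.005, -2.277]
force: [-0.9, -0.2, 0.5]
grip_width: 0.0515
```

```bash
python3 -c "
from h import *
print(level()); plan((.589,.181,.0105,230))"
```

```text
[-0.13  0.27  0.  ]
at [0.5905 0.1879 0.0246] -130.4 tilt 0.31
-> (0.589, 0.181, 0.0105, 230) 1 rows
dx 0.0063 dy -0.0033 dz 0.0141 az -0.44
q6 -123.0 r 0.616
```

Call:
play_rows(commands=[{"dx":0.005,"dy":-0.0025,"dz":0.008,"ax":-0.1,"ay":0.2,"az":-0.4},{"dx":0.001,"dy":0,"dz":0.005,"ax":0,"ay":0,"az":0},{"dx":0,"dy":0,"dz":0.001,"ax":0,"ay":0,"az":0},{"dx":0,"dy":0,"dz":0,"ax":0,"ay":0,"az":0},{"dx":0,"dy":0,"dz":0,"ax":0,"ay":0,"az":0}])

```text
time_s: 8.22
ee_pos: [0.589, 0.1841, 0.0125]
eef_rot: [-3.139, 0.004, -2.267]
force: [0.5, -0.5, -0.7]
grip_width: 0.0515
```

Call:
play_rows(commands=[{"dx":0,"dy":0,"dz":0,"ax":0,"ay":0,"az":0},{"dx":0,"dy":0,"dz":0,"ax":0,"ay":0,"az":0},{"dx":0,"dy":0,"dz":0,"ax":0,"ay":0,"az":0},{"dx":0,"dy":0,"dz":0,"ax":0,"ay":0,"az":0},{"dx":0,"dy":0,"dz":0,"ax":0,"ay":0,"az":0}], claw=0)

```text
time_s: 8.63
ee_pos: [0.5904, 0.1844, 0.0153]
eef_rot: [-3.137, 0.007, -2.267]
force: [-0.1, -0.2, -0.1]
grip_width: 0.0217
```

Call:
play_rows(commands=[{"dx":0,"dy":0,"dz":0,"ax":0,"ay":0,"az":0},{"dx":0,"dy":0,"dz":0,"ax":0,"ay":0,"az":0},{"dx":0,"dy":0,"dz":0,"ax":0,"ay":0,"az":0},{"dx":0,"dy":0,"dz":0,"ax":0,"ay":0,"az":0},{"dx":0,"dy":0,"dz":0,"ax":0,"ay":0,"az":0}])

```text
time_s: 9.05
ee_pos: [0.5905, 0.1843, 0.0154]
eef_rot: [-3.137, 0.007, -2.268]
force: [-0.4, -0.1, 1.1]
grip_width: 0.0115
```

The grip is a bit high, so I'll regrip lower.

Call:
play_rows(commands=[{"dx":0,"dy":0,"dz":0,"ax":0,"ay":0,"az":0},{"dx":0,"dy":0,"dz":0,"ax":0,"ay":0,"az":0},{"dx":0.003,"dy":-0.001,"dz":0.004,"ax":0,"ay":0.3,"az":0},{"dx":0,"dy":0,"dz":0.002,"ax":0,"ay":0,"az":0},{"dx":0,"dy":0,"dz":0,"ax":0,"ay":0,"az":0}], claw=0.3)

```text
time_s: 9.47
ee_pos: [0.5891, 0.181, 0.0086]
eef_rot: [-3.137, 0.001, -2.268]
force: [-0.1, 0.2, -0.2]
grip_width: 0.0282
```

Call:
play_rows(commands=[{"dx":0,"dy":0,"dz":0,"ax":0,"ay":0,"az":0},{"dx":0,"dy":0,"dz":0,"ax":0,"ay":0,"az":0},{"dx":0,"dy":0,"dz":0,"ax":0,"ay":0,"az":0},{"dx":0,"dy":0,"dz":0,"ax":0,"ay":0,"az":0},{"dx":0,"dy":0,"dz":0,"ax":0,"ay":0,"az":0}], claw=0)

```text
time_s: 9.88
ee_pos: [0.589, 0.1811, 0.0084]
eef_rot: [-3.137, 0.001, -2.268]
force: [-0.1, -0.8, -0.2]
grip_width: 0.0119
```

Call:
play_rows(commands=[{"dx":0,"dy":0,"dz":-0.02,"ax":0,"ay":0,"az":0},{"dx":0,"dy":0,"dz":-0.035,"ax":0,"ay":0,"az":0},{"dx":0,"dy":0,"dz":-0.035,"ax":0,"ay":0,"az":0},{"dx":0,"dy":0,"dz":-0.02,"ax":0,"ay":0,"az":0},{"dx":0,"dy":0,"dz":0,"ax":0,"ay":0,"az":0}])

```text
time_s: 10.3
ee_pos: [0.5873, 0.1808, 0.1207]
eef_rot: [-3.14, -0.003, -2.268]
force: [0.8, -0.4, 0.1]
grip_width: 0.0117
```

```bash
python3 -c "
from h import *
print(level(), ctrl.get_obs()['grip_width']); plan((.5315,-.4137,.12,150))"
```

```text
[-0.09 -0.19  0.  ] 0.011654992195977529
at [0.5873 0.1808 0.1207] -129.9 tilt 0.21
-> (0.5315, -0.4137, 0.12, 150) 15 rows
dx 0.0328 dy -0.0226 dz 0.0000 az 5.34
dx 0.0305 dy -0.0255 dz 0.0000 az 5.34
dx 0.0280 dy -0.0283 dz 0.0000 az 5.34
dx 0.0253 dy -0.0308 dz 0.0000 az 5.34
dx 0.0223 dy -0.0330 dz 0.0000 az 5.34
dx 0.0191 dy -0.0349 dz 0.0000 az 5.34
dx 0.0158 dy -0.0365 dz 0.0000 az 5.34
dx 0.0123 dy -0.0378 dz 0.0000 az 5.34
dx 0.0088 dy -0.0388 dz 0.0000 az 5.34
dx 0.0051 dy -0.0395 dz 0.0000 az 5.34
dx 0.0014 dy -0.0398 dz 0.0000 az 5.34
dx -0.0023 dy -0.0397 dz 0.0000 az 5.34
dx -0.0060 dy -0.0394 dz 0.0000 az 5.34
dx -0.0096 dy -0.0386 dz 0.0000 az 5.34
dx -0.0132 dy -0.0376 dz 0.0000 az 5.34
q6 -98.0 r 0.674
```

Call:
play_rows(commands=[{"dx":0.033,"dy":-0.0225,"dz":0,"ax":0,"ay":0,"az":5.3},{"dx":0.0305,"dy":-0.0255,"dz":0,"ax":0,"ay":0,"az":5.3},{"dx":0.028,"dy":-0.0285,"dz":0,"ax":0,"ay":0,"az":5.3},{"dx":0.0255,"dy":-0.031,"dz":0,"ax":0,"ay":0,"az":5.3},{"dx":0.0225,"dy":-0.033,"dz":0,"ax":0,"ay":0,"az":5.3}])

```text
time_s: 10.72
ee_pos: [0.5674, -0.0179, 0.1194]
eef_rot: [-3.139, -0.0, -2.736]
force: [-0.2, 0.1, 0.0]
grip_width: 0.0119
```

Call:
play_rows(commands=[{"dx":0.019,"dy":-0.035,"dz":0,"ax":0,"ay":0,"az":5.3},{"dx":0.016,"dy":-0.0365,"dz":0,"ax":0,"ay":0,"az":5.3},{"dx":0.0125,"dy":-0.038,"dz":0,"ax":0,"ay":0,"az":5.3},{"dx":0.009,"dy":-0.039,"dz":0,"ax":0,"ay":0,"az":5.3},{"dx":0.005,"dy":-0.0395,"dz":0,"ax":0,"ay":0,"az":5.3}])

```text
time_s: 11.13
ee_pos: [0.5423, -0.2248, 0.1154]
eef_rot: [-3.14, -0.003, 3.062]
force: [0.5, -0.6, -0.2]
grip_width: 0.0116
```

```bash
python3 -c "
from h import *
print(level(), ctrl.get_obs()['grip_width']); plan((.5315,-.4137,.12,150))"
```

```text
[-0.09 -0.16  0.  ] 0.011585625286261636
at [ 0.5423 -0.2248  0.1154] 175.4 tilt 0.19
-> (0.5315, -0.4137, 0.12, 150) 5 rows
dx -0.0009 dy -0.0378 dz -0.0009 az 5.08
dx -0.0042 dy -0.0376 dz -0.0009 az 5.08
dx -0.0075 dy -0.0371 dz -0.0009 az 5.08
dx -0.0108 dy -0.0363 dz -0.0009 az 5.08
dx -0.0140 dy -0.0352 dz -0.0009 az 5.08
q6 -98.0 r 0.674
```

Call:
play_rows(commands=[{"dx":-0.001,"dy":-0.038,"dz":0,"ax":0,"ay":0,"az":5},{"dx":-0.004,"dy":-0.0375,"dz":0,"ax":0,"ay":0,"az":5},{"dx":-0.0075,"dy":-0.037,"dz":0,"ax":0,"ay":0,"az":5},{"dx":-0.01,"dy":-0.03,"dz":0,"ax":0,"ay":0,"az":5},{"dx":-0.01,"dy":-0.02,"dz":0,"ax":0,"ay":0,"az":3}])

```text
time_s: 11.55
ee_pos: [0.5294, -0.4032, 0.11]
eef_rot: [-3.139, -0.007, 2.633]
force: [-0.5, 0.6, -0.1]
grip_width: 0.0116
```

Call:
play_rows(commands=[{"dx":0,"dy":-0.01,"dz":0,"ax":0,"ay":0,"az":0},{"dx":0,"dy":0,"dz":0,"ax":0,"ay":0,"az":0},{"dx":0,"dy":0,"dz":0,"ax":0,"ay":0,"az":0},{"dx":0,"dy":0,"dz":0,"ax":0,"ay":0,"az":0},{"dx":0,"dy":0,"dz":0,"ax":0,"ay":0,"az":0}])

```text
time_s: 11.97
ee_pos: [0.5221, -0.4132, 0.1054]
eef_rot: [-3.14, -0.012, 2.632]
force: [0.1, 0.2, -0.1]
grip_width: 0.0121
```

Run:
```python
from h import *
K,P=cam('wrist'); im=viewer.camera('wrist')[:,:,::-1]; cv2.imwrite('pics/w5.png',im)
print(level()); plan((.5315,-.4137,.04,150))
```

```text
[-0.1  -0.67  0.  ]
at [ 0.5223 -0.413   0.1055] 150.8 tilt 0.67
-> (0.5315, -0.4137, 0.04, 150) 2 rows
dx -0.0042 dy 0.0019 dz 0.0327 az 0.42
dx -0.0042 dy 0.0020 dz 0.0327 az 0.42
q6 -98.0 r 0.674
```

View pics/w5.png

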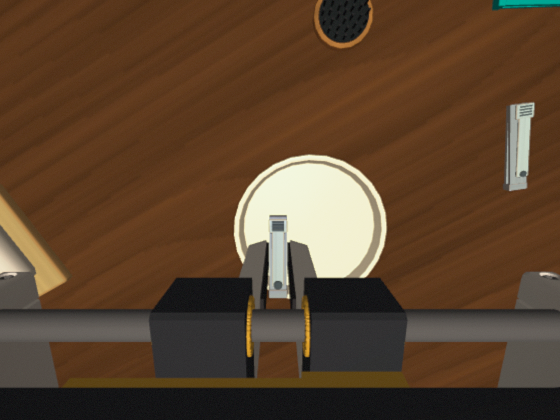

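The clipper is held straight (column 278). The dish rim spans columns 234–387 with its far edge at row 155. I'll compute the dish centre from those.

Run:
```python
from h import *
K,P=cam('wrist'); im=cv2.imread('pics/w5.png'); h,s,v=cv2.split(cv2.cvtColor(im,cv2.COLOR_BGR2HSV))
m=((s<75)&(v>170)).astype(np.uint8); m[262:]=0; m[:,:225]=0; m[:,400:]=0
c=max(cv2.findContours(m,0,1)[0],key=len)[:,0]; c=c[(c[:,1]<255)]
w=cast(c,K,P,.018); A=np.c_[2*w,np.ones(len(w))]; s_,*_=np.linalg.lstsq(A,(w**2).sum(1),rcond=None)
print('centre',s_[:2],'r',np.sqrt(s_[2]+s_[:2]@s_[:2]))
d=s_[:2]; u=np.array([.5,.866]); print('small',d-.025*u,'big',d+.018*u); plan((*(d-.025*u),.03,150))
```

```text
centre [ 0.54426766 -0.39250954] r 0.06681713514810045
small [ 0.53176766 -0.41415954] big [ 0.55326766 -0.37692154]
at [ 0.5223 -0.413   0.1055] 150.8 tilt 0.67
-> (np.float64(0.5317676556576878), np.float64(-0.4141595374674562), 0.03, 150) 2 rows
dx -0.0044 dy 0.0018 dz 0.0377 az 0.42
dx -0.0044 dy 0.0018 dz 0.0377 az 0.42
q6 -98.0 r 0.674
```

Call:
play_rows(commands=[{"dx":-0.005,"dy":0.003,"dz":0.02,"ax":0,"ay":-0.6,"az":0.8},{"dx":-0.003,"dy":0.001,"dz":0.025,"ax":0,"ay":0,"az":0},{"dx":0,"dy":0,"dz":0.02,"ax":0,"ay":0,"az":0},{"dx":0,"dy":0,"dz":0.003,"ax":0,"ay":0,"az":0},{"dx":0,"dy":0,"dz":0,"ax":0,"ay":0,"az":0}])

```text
time_s: 12.43
ee_pos: [0.5346, -0.4093, 0.0385]
eef_rot: [-3.139, 0.004, 2.627]
force: [0.1, -0.1, 0.6]
grip_width: 0.0117
```

```bash
python3 -c "
from h import *
print(level()); plan((.5318,-.4142,.0145,150))"
```

```text
[-0.15  0.25  0.  ]
at [ 0.5346 -0.4093  0.0385] 150.5 tilt 0.29
-> (0.5318, -0.4142, 0.0145, 150) 1 rows
dx -0.0000 dy -0.0057 dz 0.0240 az 0.49
q6 -98.0 r 0.674
```

Call:
play_rows(commands=[{"dx":0,"dy":-0.005,"dz":0.01,"ax":-0.1,"ay":0.2,"az":0.4},{"dx":0,"dy":-0.001,"dz":0.008,"ax":0,"ay":0,"az":0},{"dx":0,"dy":0,"dz":0.004,"ax":0,"ay":0,"az":0},{"dx":0,"dy":0,"dz":0.001,"ax":0,"ay":0,"az":0},{"dx":0,"dy":0,"dz":0,"ax":0,"ay":0,"az":0}])

```text
time_s: 12.85
ee_pos: [0.5328, -0.4151, 0.0173]
eef_rot: [-3.14, 0.005, 2.621]
force: [0.5, -0.2, -0.1]
grip_width: 0.0119
```

Call:
play_rows(commands=[{"dx":0,"dy":0,"dz":0.001,"ax":0,"ay":0,"az":0},{"dx":0,"dy":0,"dz":0,"ax":0,"ay":0,"az":0},{"dx":0,"dy":0,"dz":0,"ax":0,"ay":0,"az":0},{"dx":0,"dy":0,"dz":0,"ax":0,"ay":0,"az":0},{"dx":0,"dy":0,"dz":0,"ax":0,"ay":0,"az":0}])

```text
time_s: 13.27
ee_pos: [0.5333, -0.4157, 0.0178]
eef_rot: [-3.14, 0.007, 2.62]
force: [0.6, -0.6, -0.1]
grip_width: 0.0119
```

Call:
play_rows(commands=[{"dx":0,"dy":0,"dz":0.003,"ax":0,"ay":0.4,"az":0},{"dx":0,"dy":0,"dz":0.002,"ax":0,"ay":0,"az":0},{"dx":0,"dy":0,"dz":0.001,"ax":0,"ay":0,"az":0},{"dx":0,"dy":0,"dz":0,"ax":0,"ay":0,"az":0},{"dx":0,"dy":0,"dz":0,"ax":0,"ay":0,"az":0}])

```text
time_s: 13.68
ee_pos: [0.5337, -0.416, 0.0137]
eef_rot: [-3.139, 0.0, 2.621]
force: [-0.1, -0.2, -0.6]
grip_width: 0.0119
```

Call:
play_rows(commands=[{"dx":0,"dy":0,"dz":0,"ax":0,"ay":0,"az":0},{"dx":0,"dy":0,"dz":0,"ax":0,"ay":0,"az":0},{"dx":0,"dy":0,"dz":0,"ax":0,"ay":0,"az":0},{"dx":0,"dy":0,"dz":0,"ax":0,"ay":0,"az":0},{"dx":0,"dy":0,"dz":0,"ax":0,"ay":0,"az":0}])

```text
time_s: 14.1
ee_pos: [0.5337, -0.416, 0.0134]
eef_rot: [-3.14, 0.0, 2.621]
force: [-0.3, 1.0, 1.4]
grip_width: 0.0116
```

Call:
play_rows(commands=[{"dx":0,"dy":0,"dz":0,"ax":0,"ay":0,"az":0},{"dx":0,"dy":0,"dz":0,"ax":0,"ay":0,"az":0},{"dx":0,"dy":0,"dz":0,"ax":0,"ay":0,"az":0},{"dx":0,"dy":0,"dz":0,"ax":0,"ay":0,"az":0},{"dx":0,"dy":0,"dz":0,"ax":0,"ay":0,"az":0}], claw=0.3)

```text
time_s: 14.52
ee_pos: [0.5336, -0.4166, 0.0134]
eef_rot: [-3.139, 0.001, 2.62]
force: [-0.5, -1.3, 2.4]
grip_width: 0.0283
```

Call:
play_rows(commands=[{"dx":0,"dy":0,"dz":-0.01,"ax":0,"ay":0,"az":0},{"dx":0,"dy":0,"dz":-0.035,"ax":0,"ay":0,"az":0},{"dx":0,"dy":0,"dz":-0.035,"ax":0,"ay":0,"az":0},{"dx":0,"dy":0,"dz":-0.035,"ax":0,"ay":0,"az":0},{"dx":0,"dy":0,"dz":-0.01,"ax":0,"ay":0,"az":0}])

```text
time_s: 14.93
ee_pos: [0.5323, -0.4143, 0.1408]
eef_rot: [-3.141, -0.008, 2.621]
force: [0.7, -0.3, 1.0]
grip_width: 0.0281
```

```bash
python3 -c "
from h import *
print(level()); plan((.5687,-.196,.14,159))"
```

```text
[-0.01 -0.46  0.  ]
at [ 0.5323 -0.4143  0.1408] 150.2 tilt 0.46
-> (0.5687, -0.196, 0.14, 159) 6 rows
dx 0.0128 dy 0.0346 dz 0.0001 az -1.47
dx 0.0119 dy 0.0349 dz 0.0001 az -1.47
dx 0.0110 dy 0.0352 dz 0.0001 az -1.47
dx 0.0101 dy 0.0355 dz 0.0001 az -1.47
dx 0.0092 dy 0.0357 dz 0.0001 az -1.47
dx 0.0083 dy 0.0359 dz 0.0001 az -1.47
q6 -88.0 r 0.602
```

Call:
play_rows(commands=[{"dx":0.013,"dy":0.0345,"dz":0,"ax":0,"ay":0,"az":-1.5},{"dx":0.012,"dy":0.035,"dz":0,"ax":0,"ay":0,"az":-1.5},{"dx":0.011,"dy":0.035,"dz":0,"ax":0,"ay":0,"az":-1.5},{"dx":0.01,"dy":0.0355,"dz":0,"ax":0,"ay":0,"az":-1.5},{"dx":0.009,"dy":0.0355,"dz":0,"ax":0,"ay":0,"az":-1.5}], claw=0.55)

```text
time_s: 15.35
ee_pos: [0.5624, -0.2331, 0.1475]
eef_rot: [-3.14, 0.001, 2.747]
force: [0.7, -1.6, 0.5]
grip_width: 0.0515
```

Call:
play_rows(commands=[{"dx":0.006,"dy":0.022,"dz":0,"ax":0,"ay":0,"az":-1},{"dx":0.002,"dy":0.006,"dz":0,"ax":0,"ay":0,"az":0},{"dx":0,"dy":0,"dz":0,"ax":0,"ay":0,"az":0},{"dx":0,"dy":0,"dz":0,"ax":0,"ay":0,"az":0},{"dx":0,"dy":0,"dz":0,"ax":0,"ay":0,"az":0}])

```text
time_s: 15.77
ee_pos: [0.5665, -0.1973, 0.1492]
eef_rot: [-3.141, 0.002, 2.772]
force: [0.6, 0.1, 0.3]
grip_width: 0.0518
```

Run:
```python
from h import *
K,P=cam('wrist'); im=viewer.camera('wrist')[:,:,::-1]; cv2.imwrite('pics/w6.png',im)
h,s,v=cv2.split(cv2.cvtColor(im,cv2.COLOR_BGR2HSV))
g=((s<60)&(v>120)).astype(np.uint8); r=rect(g,K,P,.009,(230,100,325,300)); print(r and r[:2]); print(level()); plan((.5687,-.196,.01,159))
```

```text
(array([ 568.3, -195.2,   74.1,   14.4,  -21.1]), array([280., 208.]))
[-0.03  0.12  0.  ]
at [ 0.5665 -0.1976  0.1492] 158.8 tilt 0.12
-> (0.5687, -0.196, 0.01, 159) 4 rows
dx -0.0004 dy 0.0006 dz 0.0348 az -0.05
dx -0.0004 dy 0.0006 dz 0.0348 az -0.05
dx -0.0004 dy 0.0006 dz 0.0348 az -0.05
dx -0.0004 dy 0.0006 dz 0.0348 az -0.05
q6 -88.0 r 0.602
```

View pics/w6.png

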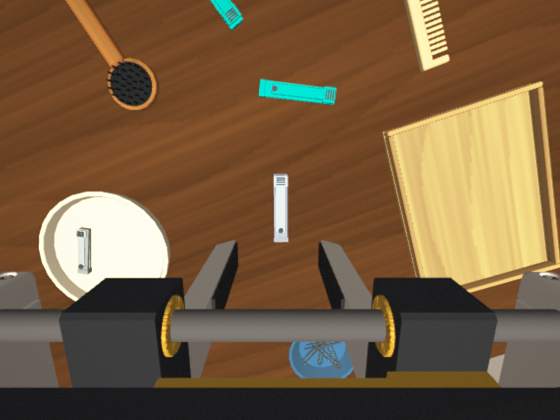

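The big clipper is at (280,208), between the fingers, at world (568, −195) mm. The small clipper lies flat in the dish at (84,250).

Call:
play_rows(commands=[{"dx":-0.001,"dy":0.001,"dz":0.035,"ax":0,"ay":0,"az":0},{"dx":0,"dy":0,"dz":0.035,"ax":0,"ay":0,"az":0},{"dx":0,"dy":0,"dz":0.03,"ax":0,"ay":0,"az":0},{"dx":0,"dy":0,"dz":0.018,"ax":0,"ay":0,"az":0},{"dx":0,"dy":0,"dz":0,"ax":0,"ay":0,"az":0}])

```text
time_s: 16.23
ee_pos: [0.5683, -0.2046, 0.0284]
eef_rot: [-3.141, 0.008, 2.763]
force: [-1.2, -0.5, -0.4]
grip_width: 0.0518
```

```bash
python3 -c "
from h import *
print(level()); plan((.5685,-.1955,.0095,159))"
```

```text
[-0.06  0.43  0.  ]
at [ 0.5683 -0.2046  0.0284] 158.3 tilt 0.44
-> (0.5685, -0.1955, 0.0095, 159) 1 rows
dx 0.0032 dy 0.0086 dz 0.0189 az -0.70
q6 -88.0 r 0.601
```

Call:
play_rows(commands=[{"dx":0.003,"dy":0.007,"dz":0.011,"ax":0,"ay":0.4,"az":-0.7},{"dx":0,"dy":0.001,"dz":0.006,"ax":0,"ay":0,"az":0},{"dx":0,"dy":0,"dz":0.001,"ax":0,"ay":0,"az":0},{"dx":0,"dy":0,"dz":0,"ax":0,"ay":0,"az":0},{"dx":0,"dy":0,"dz":0,"ax":0,"ay":0,"az":0}])

```text
time_s: 16.65
ee_pos: [0.5693, -0.1982, 0.0115]
eef_rot: [-3.14, 0.002, 2.773]
force: [0.7, -0.1, 0.5]
grip_width: 0.0517
```

```bash
python3 -c "
from h import *
print(level()); plan((.5685,-.1955,.0095,159))"
```

```text
[-0.08  0.13  0.  ]
at [ 0.5693 -0.1982  0.0115] 158.9 tilt 0.16
-> (0.5685, -0.1955, 0.0095, 159) 1 rows
dx 0.0017 dy 0.0022 dz 0.0020 az -0.12
q6 -88.0 r 0.601
```

Call:
play_rows(commands=[{"dx":0.0015,"dy":0.002,"dz":0.002,"ax":0,"ay":0.1,"az":0},{"dx":0,"dy":0,"dz":0,"ax":0,"ay":0,"az":0},{"dx":0,"dy":0,"dz":0,"ax":0,"ay":0,"az":0},{"dx":0,"dy":0,"dz":0,"ax":0,"ay":0,"az":0},{"dx":0,"dy":0,"dz":0,"ax":0,"ay":0,"az":0}], claw=0)

```text
time_s: 17.07
ee_pos: [0.57, -0.196, 0.0122]
eef_rot: [-3.14, 0.005, 2.773]
force: [0.4, 0.0, 0.2]
grip_width: 0.0217
```

Call:
play_rows(commands=[{"dx":0,"dy":0,"dz":0,"ax":0,"ay":0,"az":0},{"dx":0,"dy":0,"dz":0,"ax":0,"ay":0,"az":0},{"dx":0,"dy":0,"dz":0,"ax":0,"ay":0,"az":0},{"dx":0,"dy":0,"dz":0,"ax":0,"ay":0,"az":0},{"dx":0,"dy":0,"dz":0,"ax":0,"ay":0,"az":0}])

```text
time_s: 17.48
ee_pos: [0.57, -0.196, 0.0123]
eef_rot: [-3.14, 0.005, 2.773]
force: [0.5, 0.1, 0.0]
grip_width: 0.0162
```

Call:
play_rows(commands=[{"dx":0,"dy":0,"dz":-0.02,"ax":0,"ay":0,"az":0},{"dx":0,"dy":0,"dz":-0.035,"ax":0,"ay":0,"az":0},{"dx":0,"dy":0,"dz":-0.035,"ax":0,"ay":0,"az":0},{"dx":0,"dy":0,"dz":-0.02,"ax":0,"ay":0,"az":0},{"dx":0,"dy":0,"dz":0,"ax":0,"ay":0,"az":0}])

```text
time_s: 17.9
ee_pos: [0.5681, -0.1951, 0.1244]
eef_rot: [-3.14, -0.001, 2.773]
force: [0.0, -0.3, -0.1]
grip_width: 0.0162
```

```bash
python3 -c "
from h import *
print(level(),ctrl.get_obs()['grip_width']); plan((.5535,-.3765,.11,150))"
```

```text
[-0.07 -0.04  0.  ] 0.016248760405839193
at [ 0.5681 -0.1951  0.1244] 158.9 tilt 0.08
-> (0.5535, -0.3765, 0.11, 150) 5 rows
dx -0.0103 dy -0.0349 dz 0.0029 az 1.78
dx -0.0114 dy -0.0346 dz 0.0029 az 1.78
dx -0.0125 dy -0.0342 dz 0.0029 az 1.78
dx -0.0135 dy -0.0338 dz 0.0029 az 1.78
dx -0.0146 dy -0.0333 dz 0.0029 az 1.78
q6 -94.0 r 0.669
```

Call:
play_rows(commands=[{"dx":-0.0105,"dy":-0.035,"dz":0,"ax":0,"ay":0,"az":1.8},{"dx":-0.0115,"dy":-0.0345,"dz":0,"ax":0,"ay":0,"az":1.8},{"dx":-0.0125,"dy":-0.034,"dz":0,"ax":0,"ay":0,"az":1.8},{"dx":-0.0135,"dy":-0.034,"dz":0,"ax":0,"ay":0,"az":1.8},{"dx":-0.01,"dy":-0.023,"dz":0,"ax":0,"ay":0,"az":1.8}])

```text
time_s: 18.32
ee_pos: [0.5551, -0.3664, 0.1232]
eef_rot: [-3.141, 0.0, 2.619]
force: [0.1, 0.3, -0.3]
grip_width: 0.0155
```

Call:
play_rows(commands=[{"dx":-0.002,"dy":-0.006,"dz":0.01,"ax":0,"ay":0,"az":0},{"dx":0,"dy":0,"dz":0.02,"ax":0,"ay":0,"az":0},{"dx":0,"dy":0,"dz":0.015,"ax":0,"ay":0,"az":0},{"dx":0,"dy":0,"dz":0,"ax":0,"ay":0,"az":0},{"dx":0,"dy":0,"dz":0,"ax":0,"ay":0,"az":0}])

```text
time_s: 18.73
ee_pos: [0.5504, -0.3766, 0.0696]
eef_rot: [3.142, -0.005, 2.613]
force: [-0.3, -0.4, 0.2]
grip_width: 0.0156
```

```bash
python3 -c "
from h import *
print(level()); plan((.5535,-.3765,.0175,150))"
```

```text
[ 0.   -0.31  0.  ]
at [ 0.5504 -0.3766  0.0696] 149.7 tilt 0.31
-> (0.5535, -0.3765, 0.0175, 150) 2 rows
dx -0.0013 dy 0.0008 dz 0.0261 az -0.15
dx -0.0013 dy 0.0008 dz 0.0261 az -0.15
q6 -94.0 r 0.669
```

Call:
play_rows(commands=[{"dx":-0.002,"dy":0.002,"dz":0.015,"ax":0,"ay":-0.3,"az":0},{"dx":0,"dy":0,"dz":0.015,"ax":0,"ay":0,"az":0},{"dx":0,"dy":0,"dz":0.01,"ax":0,"ay":0,"az":0},{"dx":0,"dy":0,"dz":0.004,"ax":0,"ay":0,"az":0},{"dx":0,"dy":0,"dz":0,"ax":0,"ay":0,"az":0}])

```text
time_s: 19.15
ee_pos: [0.5541, -0.3736, 0.024]
eef_rot: [3.141, 0.0, 2.617]
force: [-0.8, -0.2, -0.7]
grip_width: 0.0157
```

```bash
python3 -c "
from h import *
print(level()); plan((.5535,-.3765,.0175,150))"
```

```text
[ 0.01  0.02 -0.  ]
at [ 0.5541 -0.3736  0.024 ] 149.9 tilt 0.02
-> (0.5535, -0.3765, 0.0175, 150) 1 rows
dx -0.0009 dy -0.0028 dz 0.0065 az -0.08
q6 -94.0 r 0.669
```

Call:
play_rows(commands=[{"dx":-0.001,"dy":-0.002,"dz":0.004,"ax":0,"ay":0,"az":0},{"dx":0,"dy":0,"dz":0.002,"ax":0,"ay":0,"az":0},{"dx":0,"dy":0,"dz":0,"ax":0,"ay":0,"az":0},{"dx":0,"dy":0,"dz":0,"ax":0,"ay":0,"az":0},{"dx":0,"dy":0,"dz":0,"ax":0,"ay":0,"az":0}])

```text
time_s: 19.57
ee_pos: [0.5547, -0.3767, 0.0194]
eef_rot: [-3.141, 0.003, 2.617]
force: [-0.4, 0.3, 0.9]
grip_width: 0.016
```

Call:
play_rows(commands=[{"dx":0,"dy":0,"dz":0.001,"ax":0,"ay":0,"az":0},{"dx":0,"dy":0,"dz":0,"ax":0,"ay":0,"az":0},{"dx":0,"dy":0,"dz":0,"ax":0,"ay":0,"az":0},{"dx":0,"dy":0,"dz":0,"ax":0,"ay":0,"az":0},{"dx":0,"dy":0,"dz":0,"ax":0,"ay":0,"az":0}])

```text
time_s: 19.98
ee_pos: [0.555, -0.377, 0.0194]
eef_rot: [-3.141, 0.004, 2.617]
force: [-0.6, 0.5, -0.7]
grip_width: 0.0158
```

Call:
play_rows(commands=[{"dx":0,"dy":0,"dz":0.002,"ax":0,"ay":0.2,"az":0},{"dx":0,"dy":0,"dz":0.001,"ax":0,"ay":0,"az":0},{"dx":0,"dy":0,"dz":0,"ax":0,"ay":0,"az":0},{"dx":0,"dy":0,"dz":0,"ax":0,"ay":0,"az":0},{"dx":0,"dy":0,"dz":0,"ax":0,"ay":0,"az":0}])

```text
time_s: 20.4
ee_pos: [0.5552, -0.3771, 0.0173]
eef_rot: [-3.141, 0.001, 2.617]
force: [-0.2, 0.4, 0.8]
grip_width: 0.0157
```

Call:
play_rows(commands=[{"dx":0,"dy":0,"dz":0,"ax":0,"ay":0,"az":0},{"dx":0,"dy":0,"dz":0,"ax":0,"ay":0,"az":0},{"dx":0,"dy":0,"dz":0,"ax":0,"ay":0,"az":0},{"dx":0,"dy":0,"dz":0,"ax":0,"ay":0,"az":0},{"dx":0,"dy":0,"dz":0,"ax":0,"ay":0,"az":0}], claw=0.35)

```text
time_s: 20.82
ee_pos: [0.5552, -0.3771, 0.0169]
eef_rot: [-3.141, 0.0, 2.617]
force: [-1.1, -0.5, 0.2]
grip_width: 0.0329
```

Call:
play_rows(commands=[{"dx":0,"dy":0,"dz":-0.01,"ax":0,"ay":0,"az":0},{"dx":0,"dy":0,"dz":-0.035,"ax":0,"ay":0,"az":0},{"dx":0,"dy":0,"dz":-0.035,"ax":0,"ay":0,"az":0},{"dx":0,"dy":0,"dz":-0.035,"ax":0,"ay":0,"az":0},{"dx":0,"dy":0,"dz":-0.02,"ax":0,"ay":0,"az":0}])

```text
time_s: 21.23
ee_pos: [0.5531, -0.3754, 0.1534]
eef_rot: [3.141, -0.01, 2.617]
force: [0.4, -0.5, 0.4]
grip_width: 0.033
```

```bash
python3 -c "
from h import *
print(level()); plan((.357,-.291,.15,10.5))"
```

```text
[ 0.05 -0.58  0.  ]
at [ 0.5531 -0.3754  0.1534] 149.9 tilt 0.58
-> (0.357, -0.291, 0.15, 10.5) 20 rows
dx 0.0106 dy -0.0013 dz 0.0002 az 6.97
dx 0.0104 dy -0.0025 dz 0.0002 az 6.97
dx 0.0100 dy -0.0038 dz 0.0002 az 6.97
dx 0.0095 dy -0.0050 dz 0.0002 az 6.97
dx 0.0088 dy -0.0061 dz 0.0002 az 6.97
dx 0.0080 dy -0.0071 dz 0.0002 az 6.97
dx 0.0071 dy -0.0080 dz 0.0002 az 6.97
dx 0.0060 dy -0.0088 dz 0.0002 az 6.97
dx 0.0049 dy -0.0095 dz 0.0002 az 6.97
dx 0.0037 dy -0.0100 dz 0.0002 az 6.97
dx 0.0025 dy -0.0104 dz 0.0002 az 6.97
dx 0.0012 dy -0.0106 dz 0.0002 az 6.97
dx -0.0001 dy -0.0107 dz 0.0002 az 6.97
dx -0.0014 dy -0.0106 dz 0.0002 az 6.97
dx -0.0027 dy -0.0103 dz 0.0002 az 6.97
dx -0.0039 dy -0.0099 dz 0.0002 az 6.97
dx -0.0051 dy -0.0094 dz 0.0002 az 6.97
dx -0.0062 dy -0.0087 dz 0.0002 az 6.97
dx -0.0072 dy -0.0079 dz 0.0002 az 6.97
dx -0.0081 dy -0.0070 dz 0.0002 az 6.97
q6 40.0 r 0.461
```

Call:
play_rows(commands=[{"dx":0.0105,"dy":-0.0015,"dz":0,"ax":0,"ay":-0.5,"az":7},{"dx":0.0105,"dy":-0.0025,"dz":0,"ax":0,"ay":0,"az":7},{"dx":0.01,"dy":-0.004,"dz":0,"ax":0,"ay":0,"az":7},{"dx":0.0095,"dy":-0.005,"dz":0,"ax":0,"ay":0,"az":7},{"dx":0.009,"dy":-0.006,"dz":0,"ax":0,"ay":0,"az":7}], claw=0.55)

```text
time_s: 21.65
ee_pos: [0.5049, -0.3551, 0.1655]
eef_rot: [3.135, 0.013, 1.994]
force: [0.4, 0.5, -0.8]
grip_width: 0.0514
```

Call:
play_rows(commands=[{"dx":0.008,"dy":-0.007,"dz":0,"ax":0,"ay":0,"az":7},{"dx":0.007,"dy":-0.008,"dz":0,"ax":0,"ay":0,"az":7},{"dx":0.006,"dy":-0.009,"dz":0,"ax":0,"ay":0,"az":7},{"dx":0.005,"dy":-0.0095,"dz":0,"ax":0,"ay":0,"az":7},{"dx":0.0035,"dy":-0.01,"dz":0,"ax":0,"ay":0,"az":7}])

```text
time_s: 22.07
ee_pos: [0.4538, -0.332, 0.1694]
eef_rot: [3.125, 0.008, 1.369]
force: [0.4, 0.1, -0.3]
grip_width: 0.0521
```

Call:
play_rows(commands=[{"dx":0.0025,"dy":-0.0105,"dz":0,"ax":0,"ay":0,"az":7},{"dx":0.001,"dy":-0.0105,"dz":0,"ax":0,"ay":0,"az":7},{"dx":0,"dy":-0.0105,"dz":0,"ax":0,"ay":0,"az":7},{"dx":-0.0015,"dy":-0.0105,"dz":0,"ax":0,"ay":0,"az":7},{"dx":-0.0025,"dy":-0.0105,"dz":0,"ax":0,"ay":0,"az":7}])

```text
time_s: 22.48
ee_pos: [0.4033, -0.3082, 0.1729]
eef_rot: [3.119, -0.004, 0.744]
force: [0.0, -0.4, -0.5]
grip_width: 0.0513
```

```bash
python3 -c "
from h import *
print(level()); plan((.357,-.291,.15,10.5))"
```

```text
[ 1.32 -0.21  0.  ]
at [ 0.4033 -0.3082  0.1729] 42.6 tilt 1.34
-> (0.357, -0.291, 0.15, 10.5) 5 rows
dx -0.0045 dy -0.0088 dz 0.0046 az 6.42
dx -0.0055 dy -0.0082 dz 0.0046 az 6.42
dx -0.0063 dy -0.0076 dz 0.0046 az 6.42
dx -0.0072 dy -0.0068 dz 0.0046 az 6.42
dx -0.0079 dy -0.0060 dz 0.0046 az 6.42
q6 40.0 r 0.461
```

Call:
play_rows(commands=[{"dx":-0.0045,"dy":-0.009,"dz":0.004,"ax":1.2,"ay":0,"az":6.4},{"dx":-0.0055,"dy":-0.008,"dz":0.004,"ax":0,"ay":0,"az":6.4},{"dx":-0.0065,"dy":-0.0075,"dz":0.004,"ax":0,"ay":0,"az":6.4},{"dx":-0.007,"dy":-0.007,"dz":0.004,"ax":0,"ay":0,"az":6.4},{"dx":-0.006,"dy":-0.005,"dz":0.004,"ax":0,"ay":0,"az":5}])

```text
time_s: 22.9
ee_pos: [0.3574, -0.2902, 0.1569]
eef_rot: [3.138, -0.009, 0.18]
force: [0.1, -0.5, 0.2]
grip_width: 0.0514
```

Call:
play_rows(commands=[{"dx":0,"dy":0,"dz":0,"ax":0,"ay":0,"az":0},{"dx":0,"dy":0,"dz":0,"ax":0,"ay":0,"az":0},{"dx":0,"dy":0,"dz":0,"ax":0,"ay":0,"az":0},{"dx":0,"dy":0,"dz":0,"ax":0,"ay":0,"az":0},{"dx":0,"dy":0,"dz":0,"ax":0,"ay":0,"az":0}])

```text
time_s: 23.32
ee_pos: [0.3578, -0.2905, 0.1595]
eef_rot: [3.135, -0.011, 0.185]
force: [0.1, -0.2, -0.0]
grip_width: 0.0522
```

Run:
```python
from h import *
K,P=cam('wrist'); im=viewer.camera('wrist')[:,:,::-1]; cv2.imwrite('pics/w7.png',im)
h,s,v=cv2.split(cv2.cvtColor(im,cv2.COLOR_BGR2HSV))
g=(v<60).astype(np.uint8); r=rect(g,K,P,.018,(210,50,350,240)); print('head',r and r[:2])
print(level()); plan((.357,-.291,.03,10.5))
```

```text
head (array([ 401.1, -285.7,   36.8,   36.4,  -79.5]), array([279., 169.]))
[ 0.36 -0.61  0.  ]
at [ 0.3578 -0.2905  0.1595] 10.6 tilt 0.71
-> (0.357, -0.291, 0.03, 10.5) 4 rows
dx -0.0002 dy 0.0001 dz 0.0324 az 0.02
dx -0.0002 dy 0.0001 dz 0.0324 az 0.02
dx -0.0002 dy 0.0001 dz 0.0324 az 0.02
dx -0.0002 dy 0.0001 dz 0.0324 az 0.02
q6 40.0 r 0.461
```

View pics/w7.png

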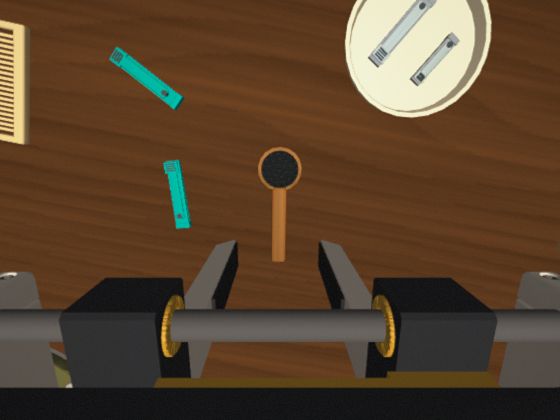

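Both clippers lie flat and apart in the dish. The brush is centred between the fingers, with its head at (280,169) and handle down to (279,261), and its mid-point is at about (360, −292) mm.

Call:
play_rows(commands=[{"dx":0.002,"dy":0.001,"dz":0.035,"ax":0.3,"ay":-0.6,"az":0},{"dx":0,"dy":0,"dz":0.035,"ax":0,"ay":0,"az":0},{"dx":0,"dy":0,"dz":0.035,"ax":0,"ay":0,"az":0},{"dx":0,"dy":0,"dz":0.02,"ax":0,"ay":0,"az":0},{"dx":0,"dy":0,"dz":0,"ax":0,"ay":0,"az":0}])

```text
time_s: 23.78
ee_pos: [0.3631, -0.2933, 0.0323]
eef_rot: [3.135, -0.004, 0.19]
force: [-0.5, 0.4, -1.0]
grip_width: 0.0517
```

```bash
python3 -c "
from h import *
print(level()); plan((.360,-.2915,.0095,10.5))"
```

```text
[ 0.39 -0.24  0.  ]
at [ 0.3631 -0.2933  0.0323] 10.9 tilt 0.46
-> (0.36, -0.2915, 0.0095, 10.5) 1 rows
dx -0.0027 dy -0.0023 dz 0.0228 az 0.38
q6 41.0 r 0.463
```

Call:
play_rows(commands=[{"dx":-0.0025,"dy":-0.002,"dz":0.012,"ax":0.4,"ay":-0.2,"az":0.3},{"dx":0,"dy":0,"dz":0.008,"ax":0,"ay":0,"az":0},{"dx":0,"dy":0,"dz":0.003,"ax":0,"ay":0,"az":0},{"dx":0,"dy":0,"dz":0,"ax":0,"ay":0,"az":0},{"dx":0,"dy":0,"dz":0,"ax":0,"ay":0,"az":0}])

```text
time_s: 24.2
ee_pos: [0.362, -0.293, 0.0113]
eef_rot: [3.14, -0.002, 0.187]
force: [-0.2, 0.1, 0.5]
grip_width: 0.0514
```

```bash
python3 -c "
from h import *
print(level()); plan((.360,-.2915,.0095,10.5))"
```

```text
[ 0.08 -0.1   0.  ]
at [ 0.362  -0.293   0.0113] 10.7 tilt 0.13
-> (0.36, -0.2915, 0.0095, 10.5) 1 rows
dx -0.0017 dy -0.0019 dz 0.0018 az 0.24
q6 41.0 r 0.463
```

Call:
play_rows(commands=[{"dx":-0.0015,"dy":-0.002,"dz":0.002,"ax":0,"ay":-0.1,"az":0.2},{"dx":0,"dy":0,"dz":0,"ax":0,"ay":0,"az":0},{"dx":0,"dy":0,"dz":0,"ax":0,"ay":0,"az":0},{"dx":0,"dy":0,"dz":0,"ax":0,"ay":0,"az":0},{"dx":0,"dy":0,"dz":0,"ax":0,"ay":0,"az":0}], claw=0, squeeze=25)

```text
time_s: 24.62
ee_pos: [0.3613, -0.2923, 0.012]
eef_rot: [3.136, -0.003, 0.184]
force: [-1.2, 1.0, 0.2]
grip_width: 0.0217
```

Call:
play_rows(commands=[{"dx":0,"dy":0,"dz":0,"ax":0,"ay":0,"az":0},{"dx":0,"dy":0,"dz":0,"ax":0,"ay":0,"az":0},{"dx":0,"dy":0,"dz":0,"ax":0,"ay":0,"az":0},{"dx":0,"dy":0,"dz":0,"ax":0,"ay":0,"az":0},{"dx":0,"dy":0,"dz":0,"ax":0,"ay":0,"az":0}])

```text
time_s: 25.03
ee_pos: [0.3613, -0.2923, 0.0121]
eef_rot: [3.136, -0.003, 0.184]
force: [-0.7, 0.2, 0.0]
grip_width: 0.0152
```

Call:
play_rows(commands=[{"dx":0,"dy":0,"dz":-0.02,"ax":0,"ay":0,"az":0},{"dx":0,"dy":0,"dz":-0.03,"ax":0,"ay":0,"az":0},{"dx":0,"dy":0,"dz":-0.03,"ax":0,"ay":0,"az":0},{"dx":0,"dy":0,"dz":-0.02,"ax":0,"ay":0,"az":0},{"dx":0,"dy":0,"dz":0,"ax":0,"ay":0,"az":0}])

```text
time_s: 25.45
ee_pos: [0.3599, -0.2908, 0.1146]
eef_rot: [3.14, 0.0, 0.184]
force: [-0.2, -1.2, -0.6]
grip_width: 0.0159
```

```bash
python3 -c "
from h import *
print(level(),ctrl.get_obs()['grip_width']); plan((.636,-.036,.12,-3))"
```

```text
[ 0.07  0.02 -0.  ] 0.015877263777326116
at [ 0.3599 -0.2908  0.1146] 10.5 tilt 0.07
-> (0.636, -0.036, 0.12, -3) 10 rows
dx 0.0318 dy -0.0200 dz -0.0005 az 1.35
dx 0.0313 dy -0.0207 dz -0.0005 az 1.35
dx 0.0308 dy -0.0215 dz -0.0005 az 1.35
dx 0.0303 dy -0.0222 dz -0.0005 az 1.35
dx 0.0298 dy -0.0229 dz -0.0005 az 1.35
dx 0.0292 dy -0.0236 dz -0.0005 az 1.35
dx 0.0287 dy -0.0243 dz -0.0005 az 1.35
dx 0.0281 dy -0.0250 dz -0.0005 az 1.35
dx 0.0275 dy -0.0256 dz -0.0005 az 1.35
dx 0.0269 dy -0.0263 dz -0.0005 az 1.35
q6 90.0 r 0.637
```

Brush gripped at 15.9 mm. Carrying it to the tray.

Call:
play_rows(commands=[{"dx":0.032,"dy":-0.02,"dz":0,"ax":0,"ay":0,"az":1.35},{"dx":0.0315,"dy":-0.0205,"dz":0,"ax":0,"ay":0,"az":1.35},{"dx":0.031,"dy":-0.0215,"dz":0,"ax":0,"ay":0,"az":1.35},{"dx":0.0305,"dy":-0.022,"dz":0,"ax":0,"ay":0,"az":1.35},{"dx":0.03,"dy":-0.023,"dz":0,"ax":0,"ay":0,"az":1.35}])

```text
time_s: 25.87
ee_pos: [0.5003, -0.1637, 0.1121]
eef_rot: [3.139, 0.0, 0.051]
force: [-0.6, -1.7, -0.2]
grip_width: 0.0158
```

Call:
play_rows(commands=[{"dx":0.029,"dy":-0.0235,"dz":0,"ax":0,"ay":0,"az":1.35},{"dx":0.0285,"dy":-0.0245,"dz":0,"ax":0,"ay":0,"az":1.35},{"dx":0.028,"dy":-0.025,"dz":0,"ax":0,"ay":0,"az":1.35},{"dx":0.021,"dy":-0.02,"dz":0,"ax":0,"ay":0,"az":1.35},{"dx":0.01,"dy":-0.01,"dz":0,"ax":0,"ay":0,"az":0}])

```text
time_s: 26.28
ee_pos: [0.6211, -0.0492, 0.1042]
eef_rot: [3.14, 0.006, -0.047]
force: [-1.0, -1.1, -1.1]
grip_width: 0.0157
```

Call:
play_rows(commands=[{"dx":0,"dy":0,"dz":0,"ax":0,"ay":0,"az":0},{"dx":0,"dy":0,"dz":0,"ax":0,"ay":0,"az":0},{"dx":0,"dy":0,"dz":0,"ax":0,"ay":0,"az":0},{"dx":0,"dy":0,"dz":0,"ax":0,"ay":0,"az":0},{"dx":0,"dy":0,"dz":0,"ax":0,"ay":0,"az":0}])

```text
time_s: 26.7
ee_pos: [0.6197, -0.0481, 0.0986]
eef_rot: [3.14, 0.012, -0.044]
force: [0.3, 0.0, -0.9]
grip_width: 0.0155
```

Run:
```python
from h import *
im=viewer.camera('wrist')[:,:,::-1]; cv2.imwrite('pics/w8.png',im)
print(level()); plan((.635,-.036,.03,-3))
```

```text
[ 0.07  0.67 -0.  ]
at [ 0.6197 -0.0482  0.0987] -2.6 tilt 0.67
-> (0.635, -0.036, 0.03, -3) 2 rows
dx 0.0074 dy -0.0065 dz 0.0343 az 0.22
dx 0.0073 dy -0.0065 dz 0.0343 az 0.22
q6 90.0 r 0.636
```

View pics/w8.png

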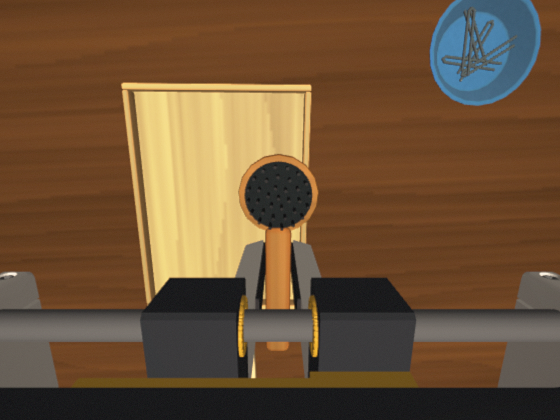

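The brush is held straight. The tray's far rim runs from (123,85) to (311,87), square with the tool. The brush must go about 12 mm left and 15 mm forward; I'll check that against the rim.

Run:
```python
from h import *
K,P=cam('wrist')
a,b=cast([(123,85),(311,86)],K,P,.018); print('far corners',a,b,np.linalg.norm(a-b)); d=(a-b)/np.linalg.norm(a-b); f=np.array([d[1],-d[0]])
c=(a+b)/2-.1*f; print('tray centre',c,'angle',np.degrees(np.arctan2(f[1],f[0])))
t=c-.037*d; print('brush',t,'comb',c+.03*d); plan((*t,.03,-3))
```

```text
far corners [0.73702913 0.06758782] [ 0.72983572 -0.0798776 ] 0.14764076951177324
tray centre [ 0.63355119 -0.00127265] angle -2.792693413717986
brush [ 0.63174846 -0.03822871] comb [0.63501286 0.02869172]
at [ 0.6197 -0.0482  0.0987] -2.6 tilt 0.67
-> (np.float64(0.631748457437123), np.float64(-0.03822870726836476), 0.03, -3) 2 rows
dx 0.0058 dy -0.0053 dz 0.0343 az 0.22
dx 0.0058 dy -0.0053 dz 0.0343 az 0.22
q6 90.0 r 0.633
```

Call:
play_rows(commands=[{"dx":0.008,"dy":-0.007,"dz":0.005,"ax":0,"ay":0.6,"az":0.3},{"dx":0.005,"dy":-0.004,"dz":0.015,"ax":0,"ay":0,"az":0},{"dx":0,"dy":0,"dz":0.02,"ax":0,"ay":0,"az":0},{"dx":0,"dy":0,"dz":0.005,"ax":0,"ay":0,"az":0},{"dx":0,"dy":0,"dz":0,"ax":0,"ay":0,"az":0}])

```text
time_s: 27.17
ee_pos: [0.6354, -0.0385, 0.0533]
eef_rot: [3.14, -0.006, -0.055]
force: [-0.1, -0.4, -0.7]
grip_width: 0.0155
```

```bash
python3 -c "
from h import *
print(level()); plan((.633,-.037,.018,-3))"
```

```text
[ 0.08 -0.32  0.  ]
at [ 0.6354 -0.0385  0.0533] -3.1 tilt 0.33
-> (0.633, -0.037, 0.018, -3) 1 rows
dx -0.0025 dy -0.0014 dz 0.0353 az -0.12
q6 90.0 r 0.634
```

Call:
play_rows(commands=[{"dx":-0.002,"dy":-0.0015,"dz":0.012,"ax":0,"ay":-0.3,"az":0},{"dx":0,"dy":0,"dz":0.012,"ax":0,"ay":0,"az":0},{"dx":0,"dy":0,"dz":0.008,"ax":0,"ay":0,"az":0},{"dx":0,"dy":0,"dz":0.002,"ax":0,"ay":0,"az":0},{"dx":0,"dy":0,"dz":0,"ax":0,"ay":0,"az":0}])

```text
time_s: 27.58
ee_pos: [0.634, -0.037, 0.0175]
eef_rot: [3.14, -0.002, -0.055]
force: [-0.3, -0.5, 0.8]
grip_width: 0.016
```

Call:
play_rows(commands=[{"dx":0,"dy":0,"dz":0.001,"ax":0,"ay":0,"az":0},{"dx":0,"dy":0,"dz":0,"ax":0,"ay":0,"az":0},{"dx":0,"dy":0,"dz":0,"ax":0,"ay":0,"az":0},{"dx":0,"dy":0,"dz":0,"ax":0,"ay":0,"az":0},{"dx":0,"dy":0,"dz":0,"ax":0,"ay":0,"az":0}])

```text
time_s: 28.0
ee_pos: [0.635, -0.0372, 0.0188]
eef_rot: [3.14, -0.004, -0.056]
force: [0.1, 0.3, -1.5]
grip_width: 0.0156
```

```bash
python3 -c "
from h import *
print(level()); plan((.633,-.037,.017,-3))"
```

```text
[ 0.09 -0.26  0.  ]
at [ 0.635  -0.0372  0.0188] -3.2 tilt 0.27
-> (0.633, -0.037, 0.017, -3) 1 rows
dx -0.0020 dy -0.0001 dz 0.0018 az -0.18
q6 90.0 r 0.634
```

Lower a touch, release, lift, and head for the comb at (434, −3) mm with yaw near 0.

Call:
play_rows(commands=[{"dx":0,"dy":0,"dz":0.002,"ax":0,"ay":-0.3,"az":0},{"dx":0,"dy":0,"dz":0.001,"ax":0,"ay":0,"az":0},{"dx":0,"dy":0,"dz":0,"ax":0,"ay":0,"az":0},{"dx":0,"dy":0,"dz":0,"ax":0,"ay":0,"az":0},{"dx":0,"dy":0,"dz":0,"ax":0,"ay":0,"az":0}])

```text
time_s: 28.42
ee_pos: [0.6355, -0.0372, 0.0172]
eef_rot: [3.14, 0.001, -0.056]
force: [-1.1, 0.3, -0.1]
grip_width: 0.0161
```

Call:
play_rows(commands=[{"dx":0,"dy":0,"dz":0,"ax":0,"ay":0,"az":0},{"dx":0,"dy":0,"dz":0,"ax":0,"ay":0,"az":0},{"dx":0,"dy":0,"dz":0,"ax":0,"ay":0,"az":0},{"dx":0,"dy":0,"dz":0,"ax":0,"ay":0,"az":0},{"dx":0,"dy":0,"dz":0,"ax":0,"ay":0,"az":0}], claw=0.32)

```text
time_s: 28.83
ee_pos: [0.6355, -0.0372, 0.0168]
eef_rot: [3.14, 0.001, -0.056]
force: [-0.3, 0.3, 0.3]
grip_width: 0.0301
```

Call:
play_rows(commands=[{"dx":0,"dy":0,"dz":-0.01,"ax":0,"ay":0,"az":0},{"dx":0,"dy":0,"dz":-0.035,"ax":0,"ay":0,"az":0},{"dx":0,"dy":0,"dz":-0.035,"ax":0,"ay":0,"az":0},{"dx":0,"dy":0,"dz":-0.035,"ax":0,"ay":0,"az":0},{"dx":0,"dy":0,"dz":-0.02,"ax":0,"ay":0,"az":0}])

```text
time_s: 29.25
ee_pos: [0.633, -0.0368, 0.1537]
eef_rot: [3.141, 0.011, -0.056]
force: [-0.2, -0.4, 0.1]
grip_width: 0.0299
```

```bash
python3 -c "
from h import *
print(level()); plan((.434,-.003,.15,-0.6))"
```

```text
[ 0.06  0.65 -0.  ]
at [ 0.633  -0.0368  0.1537] -3.2 tilt 0.65
-> (0.434, -0.003, 0.15, -0.6) 5 rows
dx -0.0401 dy -0.0045 dz 0.0007 az -0.52
dx -0.0401 dy -0.0049 dz 0.0007 az -0.52
dx -0.0400 dy -0.0053 dz 0.0007 az -0.52
dx -0.0400 dy -0.0056 dz 0.0007 az -0.52
dx -0.0399 dy -0.0060 dz 0.0007 az -0.52
q6 90.0 r 0.434
```

Call:
play_rows(commands=[{"dx":-0.04,"dy":-0.0045,"dz":0,"ax":0,"ay":0.6,"az":-0.5},{"dx":-0.04,"dy":-0.005,"dz":0,"ax":0,"ay":0,"az":-0.5},{"dx":-0.04,"dy":-0.0055,"dz":0,"ax":0,"ay":0,"az":-0.5},{"dx":-0.035,"dy":-0.0055,"dz":0,"ax":0,"ay":0,"az":-0.5},{"dx":-0.025,"dy":-0.005,"dz":0,"ax":0,"ay":0,"az":-0.5}], claw=0.6)

```text
time_s: 29.67
ee_pos: [0.4547, -0.0045, 0.162]
eef_rot: [3.139, -0.018, -0.012]
force: [0.2, 0.1, 0.0]
grip_width: 0.0556
```

Call:
play_rows(commands=[{"dx":-0.01,"dy":-0.003,"dz":0,"ax":0,"ay":0,"az":0},{"dx":0,"dy":0,"dz":0,"ax":0,"ay":0,"az":0},{"dx":0,"dy":0,"dz":0,"ax":0,"ay":0,"az":0},{"dx":0,"dy":0,"dz":0,"ax":0,"ay":0,"az":0},{"dx":0,"dy":0,"dz":0,"ax":0,"ay":0,"az":0}])

```text
time_s: 30.08
ee_pos: [0.4423, -0.0007, 0.1657]
eef_rot: [3.138, -0.024, -0.01]
force: [0.9, -0.8, 0.6]
grip_width: 0.0564
```

Run:
```python
from h import *
K,P=cam('wrist'); im=viewer.camera('wrist')[:,:,::-1]; cv2.imwrite('pics/w9.png',im)
h,s,v=cv2.split(cv2.cvtColor(im,cv2.COLOR_BGR2HSV))
g=((v>170)&(s<130)).astype(np.uint8); r=rect(g,K,P,.007,(225,130,335,300)); print(r and r[:2])
print(level()); plan((.434,-.003,.03,-.6))
```

```text
(array([433.5,  -4. , 114.1,  27.1,  -0.8]), array([278., 209.]))
[ 0.18 -1.35  0.  ]
at [ 0.4424 -0.0007  0.1656] -0.6 tilt 1.36
-> (0.434, -0.003, 0.03, -0.6) 4 rows
dx -0.0021 dy 0.0006 dz 0.0339 az 0.00
dx -0.0021 dy 0.0006 dz 0.0339 az 0.00
dx -0.0021 dy 0.0006 dz 0.0339 az 0.00
dx -0.0021 dy 0.0006 dz 0.0339 az 0.00
q6 90.0 r 0.434
```

View pics/w9.png

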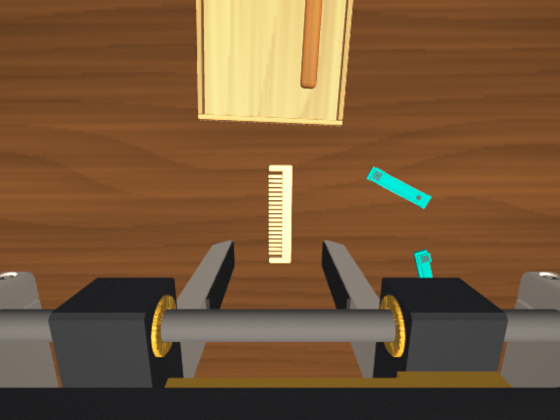

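The comb is at (280,214), measuring 114×27 mm at world (434, −4) mm. The brush is lying in the tray. I'll descend.

Call:
play_rows(commands=[{"dx":-0.008,"dy":0.003,"dz":0.035,"ax":0.2,"ay":-1.3,"az":0},{"dx":0,"dy":0,"dz":0.035,"ax":0,"ay":0,"az":0},{"dx":0,"dy":0,"dz":0.035,"ax":0,"ay":0,"az":0},{"dx":0,"dy":0,"dz":0.025,"ax":0,"ay":0,"az":0},{"dx":0,"dy":0,"dz":0,"ax":0,"ay":0,"az":0}])

```text
time_s: 30.55
ee_pos: [0.4396, -0.0049, 0.0318]
eef_rot: [3.142, -0.005, -0.012]
force: [-0.3, 0.3, -1.0]
grip_width: 0.0563
```

```bash
python3 -c "
from h import *
print(level()); plan((.4335,-.0035,.0095,-0.7))"
```

```text
[ 0.   -0.31  0.  ]
at [ 0.4396 -0.0049  0.0318] -0.7 tilt 0.31
-> (0.4335, -0.0035, 0.0095, -0.7) 1 rows
dx -0.0061 dy -0.0014 dz 0.0223 az 0.04
q6 90.0 r 0.434
```

Call:
play_rows(commands=[{"dx":-0.006,"dy":-0.0015,"dz":0.012,"ax":0,"ay":-0.3,"az":0},{"dx":-0.001,"dy":0,"dz":0.008,"ax":0,"ay":0,"az":0},{"dx":0,"dy":0,"dz":0.002,"ax":0,"ay":0,"az":0},{"dx":0,"dy":0,"dz":0,"ax":0,"ay":0,"az":0},{"dx":0,"dy":0,"dz":0,"ax":0,"ay":0,"az":0}])

```text
time_s: 30.97
ee_pos: [0.4355, -0.004, 0.0112]
eef_rot: [3.142, -0.0, -0.012]
force: [0.1, 0.3, -0.3]
grip_width: 0.0563
```

```bash
python3 -c "
from h import *
print(level()); plan((.4335,-.0035,.0095,-0.7))"
```

```text
[ 0.   -0.02  0.  ]
at [ 0.4355 -0.004   0.0112] -0.7 tilt 0.02
-> (0.4335, -0.0035, 0.0095, -0.7) 1 rows
dx -0.0020 dy -0.0004 dz 0.0017 az 0.00
q6 90.0 r 0.434
```

Call:
play_rows(commands=[{"dx":-0.002,"dy":0,"dz":0.002,"ax":0,"ay":0,"az":0},{"dx":0,"dy":0,"dz":0.001,"ax":0,"ay":0,"az":0},{"dx":0,"dy":0,"dz":0,"ax":0,"ay":0,"az":0},{"dx":0,"dy":0,"dz":0,"ax":0,"ay":0,"az":0},{"dx":0,"dy":0,"dz":0,"ax":0,"ay":0,"az":0}], claw=0, squeeze=15)

```text
time_s: 31.38
ee_pos: [0.4355, -0.0042, 0.0109]
eef_rot: [3.141, -0.006, -0.012]
force: [-0.3, 0.1, -0.4]
grip_width: 0.0263
```

Call:
play_rows(commands=[{"dx":0,"dy":0,"dz":0,"ax":0,"ay":0,"az":0},{"dx":0,"dy":0,"dz":0,"ax":0,"ay":0,"az":0},{"dx":0,"dy":0,"dz":0,"ax":0,"ay":0,"az":0},{"dx":0,"dy":0,"dz":0,"ax":0,"ay":0,"az":0},{"dx":0,"dy":0,"dz":0,"ax":0,"ay":0,"az":0}])

```text
time_s: 31.8
ee_pos: [0.4356, -0.0042, 0.0111]
eef_rot: [3.141, -0.006, -0.012]
force: [-0.7, -0.2, -0.3]
grip_width: 0.0257
```

Call:
play_rows(commands=[{"dx":0,"dy":0,"dz":-0.02,"ax":0,"ay":0,"az":0},{"dx":0,"dy":0,"dz":-0.03,"ax":0,"ay":0,"az":0},{"dx":0,"dy":0,"dz":-0.03,"ax":0,"ay":0,"az":0},{"dx":0,"dy":0,"dz":-0.02,"ax":0,"ay":0,"az":0},{"dx":0,"dy":0,"dz":0,"ax":0,"ay":0,"az":0}])

```text
time_s: 32.22
ee_pos: [0.4335, -0.004, 0.1138]
eef_rot: [3.142, -0.001, -0.012]
force: [-0.5, 0.1, -0.3]
grip_width: 0.0255
```

```bash
python3 -c "
from h import *
print(level(),ctrl.get_obs()['grip_width']); plan((.635,.030,.12,-3))"
```

```text
[ 0.   -0.05  0.  ] 0.02552551461763959
at [ 0.4335 -0.004   0.1138] -0.7 tilt 0.05
-> (0.635, 0.03, 0.12, -3) 6 rows
dx 0.0335 dy -0.0061 dz -0.0010 az 0.38
dx 0.0335 dy -0.0063 dz -0.0010 az 0.38
dx 0.0334 dy -0.0065 dz -0.0010 az 0.38
dx 0.0334 dy -0.0067 dz -0.0010 az 0.38
dx 0.0333 dy -0.0070 dz -0.0010 az 0.38
dx 0.0333 dy -0.0072 dz -0.0010 az 0.38
q6 96.0 r 0.636
```

Call:
play_rows(commands=[{"dx":0.0335,"dy":-0.006,"dz":0,"ax":0,"ay":0,"az":0.4},{"dx":0.0335,"dy":-0.0065,"dz":0,"ax":0,"ay":0,"az":0.4},{"dx":0.0335,"dy":-0.0065,"dz":0,"ax":0,"ay":0,"az":0.4},{"dx":0.0335,"dy":-0.007,"dz":0,"ax":0,"ay":0,"az":0.4},{"dx":0.03,"dy":-0.007,"dz":0,"ax":0,"ay":0,"az":0.4}])

```text
time_s: 32.63
ee_pos: [0.5999, 0.0252, 0.1116]
eef_rot: [3.141, 0.0, -0.05]
force: [0.2, -0.1, 0.1]
grip_width: 0.0257
```

Call:
play_rows(commands=[{"dx":0.018,"dy":-0.004,"dz":0,"ax":0,"ay":0,"az":0.3},{"dx":0.005,"dy":0,"dz":0,"ax":0,"ay":0,"az":0},{"dx":0,"dy":0,"dz":0,"ax":0,"ay":0,"az":0},{"dx":0,"dy":0,"dz":0,"ax":0,"ay":0,"az":0},{"dx":0,"dy":0,"dz":0,"ax":0,"ay":0,"az":0}])

```text
time_s: 33.05
ee_pos: [0.6248, 0.0289, 0.1046]
eef_rot: [3.141, 0.007, -0.055]
force: [0.1, 0.1, -0.9]
grip_width: 0.0259
```

Run:
```python
from h import *
im=viewer.camera('wrist')[:,:,::-1]; cv2.imwrite('pics/w10.png',im)
print(level()); plan((.635,.030,.03,-3))
```

```text
[ 0.03  0.38 -0.  ]
at [0.6247 0.0289 0.1048] -3.1 tilt 0.39
-> (0.635, 0.03, 0.03, -3) 2 rows
dx 0.0051 dy -0.0008 dz 0.0374 az -0.06
dx 0.0051 dy -0.0008 dz 0.0374 az -0.06
q6 96.0 r 0.636
```

View pics/w10.png

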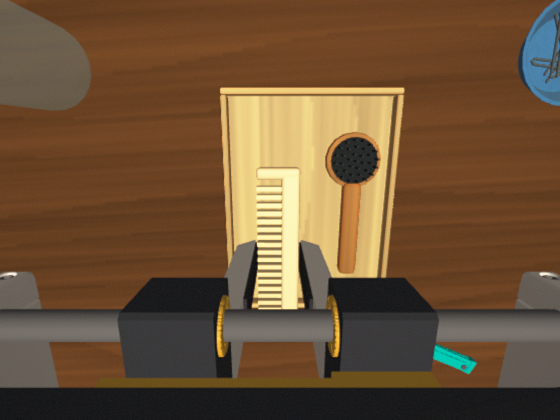

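The comb is held flat and over the free left half of the tray. The brush lies flat with its head at (354,160), clear of the comb. I'll lower it.

Call:
play_rows(commands=[{"dx":0.008,"dy":0,"dz":0.015,"ax":0,"ay":0.4,"az":0},{"dx":0.001,"dy":0,"dz":0.02,"ax":0,"ay":0,"az":0},{"dx":0,"dy":0,"dz":0.02,"ax":0,"ay":0,"az":0},{"dx":0,"dy":0,"dz":0.008,"ax":0,"ay":0,"az":0},{"dx":0,"dy":0,"dz":0,"ax":0,"ay":0,"az":0}])

```text
time_s: 33.52
ee_pos: [0.632, 0.0274, 0.0429]
eef_rot: [3.141, -0.005, -0.055]
force: [0.4, -0.6, -0.5]
grip_width: 0.0257
```

```bash
python3 -c "
from h import *
print(level()); plan((.635,.029,.0165,-3))"
```

```text
[ 0.02 -0.28  0.  ]
at [0.632  0.0274 0.0429] -3.2 tilt 0.28
-> (0.635, 0.029, 0.0165, -3) 1 rows
dx 0.0029 dy -0.0018 dz 0.0264 az -0.17
q6 96.0 r 0.636
```

Call:
play_rows(commands=[{"dx":0.001,"dy":-0.002,"dz":0.01,"ax":0,"ay":-0.3,"az":0},{"dx":0,"dy":0,"dz":0.01,"ax":0,"ay":0,"az":0},{"dx":0,"dy":0,"dz":0.004,"ax":0,"ay":0,"az":0},{"dx":0,"dy":0,"dz":0.001,"ax":0,"ay":0,"az":0},{"dx":0,"dy":0,"dz":0,"ax":0,"ay":0,"az":0}])

```text
time_s: 33.93
ee_pos: [0.6337, 0.0293, 0.0187]
eef_rot: [3.141, -0.002, -0.055]
force: [0.1, 0.0, -0.5]
grip_width: 0.0261
```

```bash
python3 -c "
from h import *
print(level()); plan((.635,.029,.016,-3))"
```

```text
[ 0.02 -0.12  0.  ]
at [0.6337 0.0293 0.0187] -3.2 tilt 0.12
-> (0.635, 0.029, 0.016, -3) 1 rows
dx 0.0013 dy 0.0002 dz 0.0027 az -0.17
q6 96.0 r 0.636
```

Call:
play_rows(commands=[{"dx":0,"dy":0,"dz":0.0025,"ax":0,"ay":-0.2,"az":0},{"dx":0,"dy":0,"dz":0.001,"ax":0,"ay":0,"az":0},{"dx":0,"dy":0,"dz":0,"ax":0,"ay":0,"az":0},{"dx":0,"dy":0,"dz":0,"ax":0,"ay":0,"az":0},{"dx":0,"dy":0,"dz":0,"ax":0,"ay":0,"az":0}])

```text
time_s: 34.35
ee_pos: [0.6345, 0.0293, 0.0165]
eef_rot: [3.141, -0.0, -0.055]
force: [-1.0, 1.3, 0.2]
grip_width: 0.0254
```

Call:
play_rows(commands=[{"dx":0,"dy":0,"dz":0.001,"ax":0,"ay":0,"az":0},{"dx":0,"dy":0,"dz":0,"ax":0,"ay":0,"az":0},{"dx":0,"dy":0,"dz":0,"ax":0,"ay":0,"az":0},{"dx":0,"dy":0,"dz":0,"ax":0,"ay":0,"az":0},{"dx":0,"dy":0,"dz":0,"ax":0,"ay":0,"az":0}])

```text
time_s: 34.77
ee_pos: [0.6349, 0.0293, 0.0161]
eef_rot: [3.141, -0.002, -0.055]
force: [1.2, -0.2, 0.2]
grip_width: 0.0254
```

Release, lift, and retreat toward the robot so the top camera sees everything.

Call:
play_rows(commands=[{"dx":0,"dy":0,"dz":0,"ax":0,"ay":0,"az":0},{"dx":0,"dy":0,"dz":0,"ax":0,"ay":0,"az":0},{"dx":0,"dy":0,"dz":0,"ax":0,"ay":0,"az":0},{"dx":0,"dy":0,"dz":0,"ax":0,"ay":0,"az":0},{"dx":0,"dy":0,"dz":0,"ax":0,"ay":0,"az":0}], claw=0.38)

```text
time_s: 35.18
ee_pos: [0.6348, 0.0293, 0.0159]
eef_rot: [3.141, -0.002, -0.055]
force: [0.4, -0.0, 0.2]
grip_width: 0.0359
```

Call:
play_rows(commands=[{"dx":0,"dy":0,"dz":-0.01,"ax":0,"ay":0,"az":0},{"dx":0,"dy":0,"dz":-0.035,"ax":0,"ay":0,"az":0},{"dx":0,"dy":0,"dz":-0.035,"ax":0,"ay":0,"az":0},{"dx":0,"dy":0,"dz":-0.035,"ax":0,"ay":0,"az":0},{"dx":0,"dy":0,"dz":-0.035,"ax":0,"ay":0,"az":0}])

```text
time_s: 35.6
ee_pos: [0.6309, 0.0293, 0.1653]
eef_rot: [3.141, 0.013, -0.055]
force: [0.2, -0.4, -0.2]
grip_width: 0.0357
```

Call:
play_rows(commands=[{"dx":-0.04,"dy":0,"dz":-0.005,"ax":0,"ay":0,"az":0},{"dx":-0.04,"dy":0,"dz":0,"ax":0,"ay":0,"az":0},{"dx":-0.04,"dy":0,"dz":0,"ax":0,"ay":0,"az":0},{"dx":-0.04,"dy":0,"dz":0,"ax":0,"ay":0,"az":0},{"dx":-0.04,"dy":0,"dz":0,"ax":0,"ay":0,"az":0}])

```text
time_s: 36.02
ee_pos: [0.4338, 0.0401, 0.1842]
eef_rot: [-3.141, -0.013, -0.057]
force: [0.8, 0.2, 1.3]
grip_width: 0.0358
```

Call:
play_rows(commands=[{"dx":-0.03,"dy":0,"dz":0,"ax":0,"ay":0,"az":0},{"dx":-0.01,"dy":0,"dz":0,"ax":0,"ay":0,"az":0},{"dx":0,"dy":0,"dz":0,"ax":0,"ay":0,"az":0},{"dx":0,"dy":0,"dz":0,"ax":0,"ay":0,"az":0},{"dx":0,"dy":0,"dz":0,"ax":0,"ay":0,"az":0}])

```text
time_s: 36.43
ee_pos: [0.3873, 0.0429, 0.1875]
eef_rot: [-3.141, -0.019, -0.056]
force: [0.7, 0.1, -0.2]
grip_width: 0.036
```

Run:
```python
from h import *
K,P=cam('top'); im=viewer.camera('top')[:,:,::-1].copy(); cv2.imwrite('pics/top1.png',im); cv2.imwrite('pics/sc1.png',viewer.camera('scene')[:,:,::-1])
cv2.imwrite('pics/fin.png',cv2.resize(im[95:250,100:470],None,fx=2.1,fy=2.1,interpolation=cv2.INTER_CUBIC))
a=cv2.imread('pics/top0.png')
for n,(x0,y0,x1,y1) in dict(pump=(188,108,228,152),pin=(340,118,382,158)).items():
    d=cv2.phaseCorrelate(a[y0:y1,x0:x1].mean(2),im[y0:y1,x0:x1].astype(float).mean(2)); print(n,d)
```

```text
pump ((-0.011198126689041743, 0.5258058461842943), 0.9662076151314333)
pin ((0.5208901803468464, -0.055748325527439135), 0.9967526166477121)
```

View pics/fin.png

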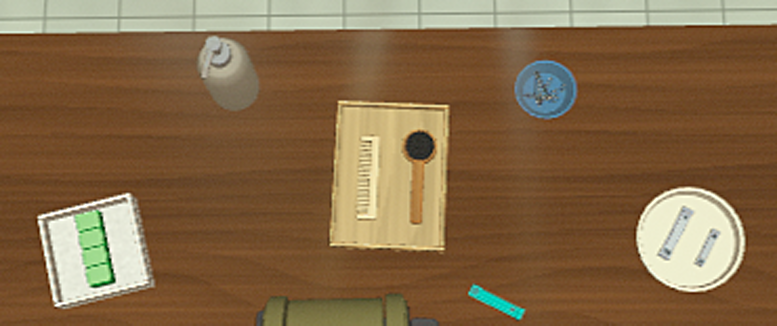

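View pics/sc1.png

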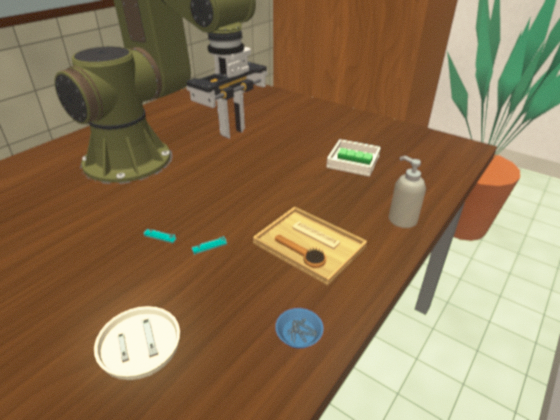

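Every thing lies flat inside its container with nothing touching it. The pump and pin dish moved less than one pixel. Handing in.

```bash
python3 -c "
from station import workorder
print(workorder.hand_in())"
```

```text
the job is handed in; nothing more can be done
None
```

All five things are sorted and the job is handed in at about 36.5 s of the 125 s limit; the hand-in gives no verdict. The pill box is in the square box, both clippers are side by side in the round dish, and the brush and comb are side by side in the oblong tray. Each was lowered to floor height before I let go.

- **Final pictures:** the last top and scene views show every thing lying flat, apart from the others and clear of the rims, with the gripper away. I judged "flat" by eye and by the release heights; I did not measure each thing's height or tilt after letting go.
- **Bystanders:** the pump and the pin dish shifted by about 0.5 pixel (roughly 1.5 mm) in the top view, which is about the measuring noise. I did not touch the turquoise look-alikes.
- **One correction:** the first grip on the small clipper was too high, so I regripped it lower before lifting. None of the checks I made failed or disagreed.

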